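# Load cutter wheels into a clamping fixture with C-washers and a wedge key

### The arm

A 6-joint arm with a two-finger parallel gripper is mounted at the origin on a cart in front of the work surface, level with it; the furniture and walls round the work are solid. World frame = base frame: x ahead of the robot, y to its left, z up, the work surface at z = 0. Lengths are in m, angles in rad, forces in N, time in s.
With the tool pointing down it reaches from about 0.35 to 0.85 m from the base axis. Payload 8.1 kg.
Tool frame: the origin (TCP) lies on the centre line of the jaws, within the pads' length; the fingertips stand 11 mm ahead of it and the grasp point (between the pads) lies 8 mm behind it; z points along the fingers, y is the line along which they close (so a half turn about z gives the same grasp; the last joint's range is limited). The gripper opens to 93 mm and grips with 3 to 60 N. Pads are 15 mm wide; open, the fingers measure 128 mm over their backs; the gripper's body (75 mm by 188 mm) begins 65 mm behind the grasp point.
Start: joints at [-1.197, 0.13, 1.488, -0, 1.523, -0.085], TCP at [0.266, -0.538, 0.23] pointing down, gripper open.
Joint ranges: [-2.96, 2.96], [-0.89, 2.26], [0.02, 2.5], [-1.34, 4.48], [0, 2.73], [-2.66, 2.66]. Speed limits (rad/s): [2.39, 2.39, 2.79, 3.14, 3.14, 3.14].

### API

Orientations are given as a unit quaternion [w, x, y, z].
In Python, from station import env, status, grab_frame gives the robot as it stands (env), with the cameras as plain functions and the readings (status).
- The arm moves only by the shell command python3 jog.py 'ROWS' [FORCE]. ROWS is a JSON list of rows, 1 to 5 of them, each of 7 numbers: a rotation vector rx, ry, rz in rad, then dx, dy, dz in m, then the finger opening in m; each row is the pose to reach, as a shift and turn from the pose commanded when the command began, along the tool's axes at that moment; what a row does not reach only later rows make up. A row lasts 1/8 s, in which the tool goes at most 0.0625 m and 0.188 rad, less where a joint would pass 70% of its speed; a pose out of reach is approached as far as the arm can. The fingers move at their own pace and stop on an object; FORCE is the grip in N (left out, the last holds). Time passes only in rows, so rows that do not move let the fingers close. It prints the time, the measured TCP pose, the force, the opening and the grip force at its end.
- status.observe(): the state, without advancing time (a new reading comes with each control period).
- grab_frame(name): name is "scene" or "top" or "wrist"; returns a dict with "frame" (420x560x3 uint8, red, green, blue), "mtx" (3x3 intrinsics, pixels), "R" (3x3) and "t" (3): a world point X has camera coordinates R X + t. Camera axes: x right, y down, z forward; pixel columns grow to the right and rows downward; lengths in m; the calibration is good to about 2 mm. A picture is of the moment at which its call begins. There is no depth.
- env.sign_off(): hands the job in; it is judged then, once.
The state is a dict: "time_s": time; "joint_pos": joint angles; "joint_vel": joint speeds; "effort": joint torques, N m; "position": TCP position; "tcp_rot": TCP orientation; "ft_force": force on the tool from outside, world axes, zero at the start; "torque": the same for the moment, N m; "gripper_width": finger opening in m; "grip_force": force on a finger pad.
Only numpy, scipy, OpenCV 4.12 (cv2) and the standard library are available. Lean on these libraries where they do the work, as an engineer would, in place of code of your own. Each camera call takes 0.05 s, during which the arm holds its last target. There are 200 camera calls.

### The job

Get the loose toothed cutter wheels ready for regrinding: lift the grey dust cover off the fixture and set it down on the bench clear of it, then put every wheel down over the nut of a stud of its own, flat on its seat, and slip an open C-washer in sideways under that nut until the stud stands in the middle of the washer. When all the wheels are loaded, lock them by sliding the flat wedge key, blade first, into the slot in the end of the fixture until it is fully home, and leave it there; spare washers may stay on the bench.

Things in the scene. Friction and masses are not known exactly. Their poses are not given: they have to be found in the camera images.
- fixture: fixed steel and aluminium clamping fixture on the bench, 70 mm (its x) by 168 mm (y) by 22 mm high, with three upright studs in a row at y = -58, 0 and +58 mm, each with a fixed nut (see the seats), and a wedge slot in its +y end. Washers can come in from its -x side, which faces the robot. Origin: centre of its underside, z up
- dust_cover: loose grey plastic dust cover, open below, 40 mm (x) by 156 mm (y) by 43 mm high, 3 mm walls; on top a rib 14 mm (x) by 60 mm (y), 20 mm high, to lift it by (rib top 63 mm above the origin). Starts on the fixture's top face over all three studs. Origin: centre of its open underside, z up
- wheel_a: loose toothed steel cutter wheel, a ring 46 mm across the teeth, 10 mm thick, with a 24 mm bore; lies flat. Origin: centre of its underside, z up (its two faces are alike). One of the three wheels may be absent
- wheel_b: loose toothed steel cutter wheel, a ring 46 mm across the teeth, 10 mm thick, with a 24 mm bore; lies flat. Origin: centre of its underside, z up (its two faces are alike). One of the three wheels may be absent
- wheel_c: loose toothed steel cutter wheel, a ring 46 mm across the teeth, 10 mm thick, with a 24 mm bore; lies flat. Origin: centre of its underside, z up (its two faces are alike). One of the three wheels may be absent
- c_washer_a: loose open steel C-washer 6 mm thick, lying flat: disc 38 mm across, a 12 mm wide slot from its centre out through the rim on its +x side (mouth flared to 17 mm), and on its -x side a flat tail 16 mm wide, its end 54 mm from the centre, to hold it by. Origin: disc centre, on the underside; both faces alike, slot always on +x
- c_washer_b: loose open steel C-washer 6 mm thick, lying flat: disc 38 mm across, a 12 mm wide slot from its centre out through the rim on its +x side (mouth flared to 17 mm), and on its -x side a flat tail 16 mm wide, its end 54 mm from the centre, to hold it by. Origin: disc centre, on the underside; both faces alike, slot always on +x
- c_washer_c: loose open steel C-washer 6 mm thick, lying flat: disc 38 mm across, a 12 mm wide slot from its centre out through the rim on its +x side (mouth flared to 17 mm), and on its -x side a flat tail 16 mm wide, its end 54 mm from the centre, to hold it by. Origin: disc centre, on the underside; both faces alike, slot always on +x
- seat_1 (a point): on the fixture's top face, at the foot and on the axis of stud 1, the one at the fixture's -y end. Round it a boss 21 mm across, 6 mm high. The stud, 9 mm thick, ends 36 mm above this point; its fixed hex nut, 18 mm across, has its underside 20 mm and top 30 mm above (drawbar at 0): it passes through a wheel's bore, and leaves 10 mm over a seated wheel for a washer
- seat_2 (a point): on the fixture's top face, at the foot and on the axis of stud 2, the middle one. Round it a boss 21 mm across, 6 mm high. The stud, 9 mm thick, ends 36 mm above this point; its fixed hex nut, 18 mm across, has its underside 20 mm and top 30 mm above (drawbar at 0): it passes through a wheel's bore, and leaves 10 mm over a seated wheel for a washer
- seat_3 (a point): on the fixture's top face, at the foot and on the axis of stud 3, the one at the +y end. Round it a boss 21 mm across, 6 mm high. The stud, 9 mm thick, ends 36 mm above this point; its fixed hex nut, 18 mm across, has its underside 20 mm and top 30 mm above (drawbar at 0): it passes through a wheel's bore, and leaves 10 mm over a seated wheel for a washer
- wedge_key: loose flat steel wedge key, lying flat. Head 42 mm long, 36 mm wide, 10 mm thick (x = -42 to 0), to grip across; blade 48 mm long, 18 mm wide, 6 mm thick (x = 0 to 48), tip narrowed. Origin: middle of the shoulder between them, level with the head's underside (blade's mid plane 5 mm above it); z up, both faces alike
- slot_mouth (a point): centre of the slot's mouth in the fixture's +y end face, 10 mm above the bench. The slot is 22 mm wide and 10 mm high (5 to 15 mm above the bench), flared at the mouth to 28 by 14 mm, and runs level in the fixture's -y direction; the key goes in blade first until its shoulder meets the end face
- drawbar (a joint): travel of the bar inside the slot, m. 0 at the start, its end 24 mm inside the mouth; the blade pushes it, to 0.024 when the shoulder meets the end face. It needs about 3 N and stays put. It draws all studs and nuts down by 0.14 mm per mm, so that with the key home a washer is held captive, and no other can be put in

How it is judged:
By the outcome, as a careful person would: the job done as asked, in the order asked, and still so for the second after the job is handed in, with the robot touching nothing.
Of wheel_a, wheel_b, wheel_c only 2 to 3 are there at a start; the rules pass over those that are not, and their reading is None.
At some moment in a run one of wheel_a, wheel_b, wheel_c, wedge_key may be knocked a few centimetres aside while the robot is not near it.
Once in a run the grip may slacken for a moment while it holds something.
It also fails if it takes over 210 s, if anything falls off the work surface, if the arm or the gripper's body presses on something with over 40 N, if the wrist force passes 120 N, or if a joint passes its speed limit or range.

## Working session

There is one attempt and no reset: what is moved stays moved. The work goes in short steps, Python scripts to look and compute and a shell command to move; the robot and the scene stay as the last step left them, time stands still between calls to the robot, and variables do not carry over. Pictures are saved under pics/ and viewed, at most 14 in all, crops included, and the job is handed in when it is done.

```bash
ls; mkdir -p pics
python3 - <<'E'
from station import env, status, grab_frame
import cv2
o=status.observe();print({k:(o[k]) for k in('time_s','position','tcp_rot','gripper_width','joint_pos')})
for n in('top','scene'):
    f=grab_frame(n);cv2.imwrite(f'pics/{n}0.png',f['frame'][:,:,::-1]);print(n,f['mtx'].tolist(),(-f['R'].T@f['t']).tolist(),f['R'].round(3).tolist())
E
```

```text
jog.py
pics
station.py
 61 jog.py
 42 station.py
103 total
{'time_s': 0.0, 'position': array([ 0.26552139, -0.53744416,  0.22859744]), 'tcp_rot': array([-9.03142294e-04,  9.73802631e-01,  2.27393047e-01, -1.48255826e-04]), 'gripper_width': 0.09293538182541049, 'joint_pos': array([-1.19741826e+00,  1.31165469e-01,  1.48925638e+00, -3.43147924e-05,
        1.52300094e+00, -8.54199759e-02])}
top [[532.4235806108787, 0.0, 287.4619236652846], [0.0, 532.4235806108787, 211.2528894127843], [0.0, 0.0, 1.0]] [0.3756006569985342, 0.290510728431328, 0.885456820841193] [[-0.005, -1.0, 0.012], [-0.988, 0.003, -0.154], [0.154, -0.012, -0.988]]
scene [[474.4469105708746, 0.0, 276.0726597395536], [0.0, 474.4469105708746, 209.50627440143197], [0.0, 0.0, 1.0]] [-0.05204848930434999, 0.6899622504044106, 0.5063788543188475] [[-0.598, -0.801, -0.01], [-0.434, 0.334, -0.837], [0.674, -0.496, -0.547]]
```

View pics/top0.png

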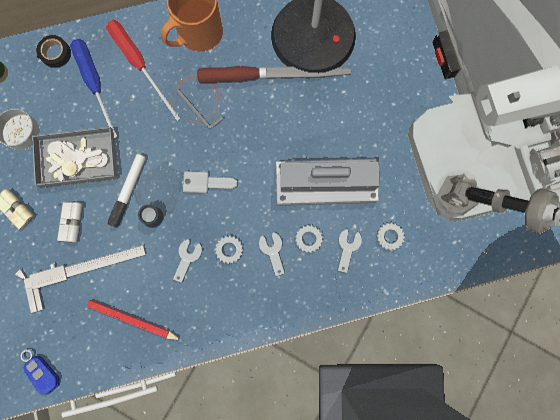

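View pics/scene0.png

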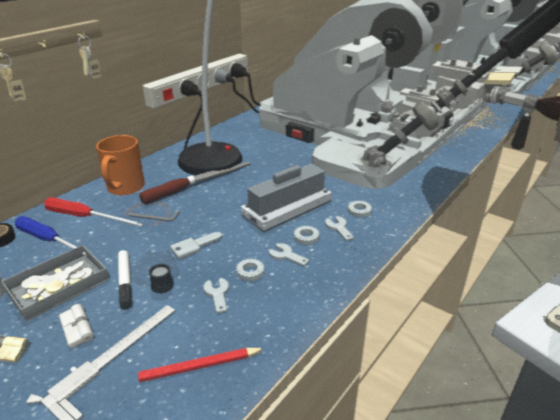

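Top view shows the fixture with its cover at about (328,182), wheels at (229,249), (309,238), (391,236) px, washers at (187,258), (271,253), (348,250), and the key at (210,182) with its blade pointing right towards the slot. All three wheels are present. The scene view agrees.

```bash
cat > h.py <<'E'
from station import env, status, grab_frame
import numpy as np, cv2
def ray(f,uv,z):
    uv=np.atleast_2d(uv).astype(float); d=np.c_[uv,np.ones(len(uv))]@np.linalg.inv(f['mtx']).T@f['R']
    c=-f['R'].T@f['t']; return (c+d*((z-c[2])/d[:,2])[:,None])[:,:2]
def proj(f,X):
    p=(f['R']@np.atleast_2d(X).T).T+f['t']; q=p@f['mtx'].T; return q[:,:2]/q[:,2:]
def grey(f,smax=75,vmin=110,k=4):
    im=cv2.resize(f['frame'],None,fx=k,fy=k,interpolation=cv2.INTER_CUBIC)
    h=cv2.cvtColor(im,cv2.COLOR_RGB2HSV); return ((h[...,1]<smax)&(h[...,2]>vmin)).astype(np.uint8)
def blobs(f,roi,amin,k=4,**a):
    m=grey(f,k=k,**a); M=np.zeros_like(m); x0,y0,x1,y1=[int(v*k) for v in roi]; M[y0:y1,x0:x1]=m[y0:y1,x0:x1]
    cs,_=cv2.findContours(M,cv2.RETR_EXTERNAL,cv2.CHAIN_APPROX_NONE)
    return [(c[:,0,:]+.5)/k-.5 for c in cs if cv2.contourArea(c)>amin*k*k]
def rect(P):
    (c,s,a)=cv2.minAreaRect((P*1000).astype(np.float32)); return np.round(c,1),np.round(s,1),round(a,1)
E
python3 - <<'E'
from h import *
f=grab_frame('top')
bs=blobs(f,(165,140,420,290),80)
for b in bs:
    c=b.mean(0); z=.022 if 270<c[0]<385 and c[1]<215 else .01 if (c[1]<215) else .008
    P=ray(f,b,z); print(c.round(),z,rect(P),'circ',np.round(np.array(cv2.minEnclosingCircle((P*1000).astype(np.float32))[0]),1),(1000*P.mean(0)).round(1),cv2.contourArea((P*1000).astype(np.float32)))
s=f['frame'];print([s[v,u].tolist() for u,v in((190,160),(330,195),(229,249),(229,238),(195,182),(228,183),(328,172),(348,240))])
im=cv2.resize(s[140:290,165:420],None,fx=3,fy=3,interpolation=cv2.INTER_CUBIC);m=cv2.resize(grey(f,k=1)[140:290,165:420]*255,None,fx=3,fy=3)
cv2.drawContours(im,[cv2.UMat(((b-[165,140])*3).astype(np.int32)).get() for b in bs],-1,(255,0,0),1)
cv2.imwrite('pics/a.png',im[:,:,::-1])
E
```

```text
[206. 230.] 0.008 (array([478.9, 417.2]), array([39.7, 35. ]), 74.1) circ [479.6 414.5] [480.8 414.9] 308.7088430202566
[190. 258.] 0.008 (array([442. , 434.5]), array([118.7,  94.1]), 1.8) circ [439.5 433.6] [436.1 440.1] 5687.763837079052
[415. 155.] 0.01 (array([602.6,  64.6]), array([18.4, 66.3]), 87.5) circ [602.6  63.2] [607.8  61.8] 516.7402763741557
[359. 147.] 0.022 (array([617.2, 162.9]), array([68.3, 29.4]), 89.9) circ [624.1 162.9] [619.6 158.6] 562.2934908824973
[318. 147.] 0.022 (array([616.4, 229.4]), array([61.4, 31.1]), 89.9) circ [627.2 229.3] [619.  228.6] 342.8387248283252
[309. 227.] 0.008 (array([509.7, 272.8]), array([430.8, 252.2]), 89.7) circ [509.6 277.4] [487.5 244.2] 73957.64811286516
[[107, 130, 148], [197, 198, 196], [128, 148, 162], [198, 201, 198], [189, 192, 189], [189, 192, 189], [164, 168, 168], [141, 148, 152]]
```

View pics/a.png

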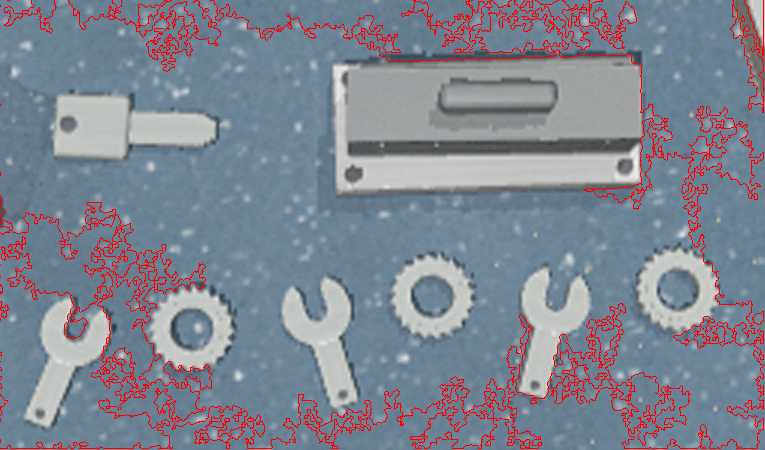

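The picture is clear but the threshold is too lax. The parts themselves have almost no saturation, so I'll tighten it.

```bash
cat >> h.py <<'E'
def mask(f,roi,k=4,smax=25,vmin=140):
    m=grey(f,smax,vmin,k); M=np.zeros_like(m); x0,y0,x1,y1=[int(v*k) for v in roi]; M[y0:y1,x0:x1]=m[y0:y1,x0:x1]
    return cv2.morphologyEx(M,cv2.MORPH_OPEN,np.ones((3,3),np.uint8))
def parts(f,roi,z,amin=150,k=4,**a):
    "contours on plane z (mm), largest first"
    cs,_=cv2.findContours(mask(f,roi,k,**a),cv2.RETR_EXTERNAL,cv2.CHAIN_APPROX_NONE)
    cs=sorted([c for c in cs if cv2.contourArea(c)>amin*k*k],key=cv2.contourArea)[::-1]
    return [ray(f,(c[:,0,:]+.5)/k-.5,z)*1000 for c in cs]
def washer(P):
    "disc centre and slot direction (deg) from contour, mm"
    (c,s,a)=cv2.minAreaRect(P.astype(np.float32)); m=cv2.moments(P.astype(np.float32).reshape(-1,1,2))
    g=np.array([m['m10'],m['m01']])/m['m00']
    far=P[np.argsort(-np.linalg.norm(P-g,axis=1))[:1]][0]
    v,w=cv2.eigen(np.array([[m['mu20'],m['mu11']],[m['mu11'],m['mu02']]]))[1:]
    d=w if 0 else v[0]; d=d*np.sign(d@(g-far)); t=(P-far)@d
    e=np.percentile(t,1); tail=P[(t<e+12)&(t>e+3)]; n=np.array([-d[1],d[0]])
    L=P[(t>e+30)]; sd=(P-g)@n; mid=(P[(t>e+35)]@n); cn=(mid.max()+mid.min())/2
    te=((P-g)@d); tl=np.sort(te)[:8].mean(); c=g+d*(tl+54)+n*(cn-g@n)
    return c.round(1),round(np.degrees(np.arctan2(d[1],d[0])),1),round(te.max()-tl,1),round(mid.max()-mid.min(),1)
E
python3 - <<'E'
from h import *
f=grab_frame('top'); A=(165,140,420,290)
for P in parts(f,A,.008):
    m=P.mean(0); n,s,a=rect(P/1000)
    if m[0]>540 and m[1]<330:
        print('fixture',rect(parts(f,(265,150,392,215),.022)[0]/1000)); print('cover z43', [rect(q/1000) for q in parts(f,(265,150,392,190),.043,vmin=140)])
    elif m[0]>540: print('key',rect(P/1000), P[P[:,1]<330].mean(0),P.min(0),P.max(0))
    elif max(s)<52: print('wheel',n,s,np.round(cv2.minEnclosingCircle(P.astype(np.float32))[0],1))
    else: print('washer',washer(P),rect(P/1000))
E
```

```text
fixture (array([561.5, 212.9]), array([ 72.3, 171.2]), 1.7)
cover z43 [(array([568.7, 215.1]), array([ 47. , 167.1]), 1.7)]
key (array([562.3, 411. ]), array([91.7, 36.3]), 86.5) [nan nan] [544.57335917 365.11315674] [581.93163526 456.92358509]
wheel [449.4 377.2] [45.3 45.4] [449.4 376.9]
wheel [466.8 244.8] [45.1 46. ] [467.  244.9]
wheel [470.4 108.8] [45.9 45.1] [470.5 109.1]<stdin>:7: RuntimeWarning: Mean of empty slice.
  ret = um.true_divide(
Traceback (most recent call last):
  File "h.py", line 31, in washer
    d=w if 0 else v[0]; d=d*np.sign(d@(g-far)); t=(P-far)@d
                                    ~^^~~~~~~
ValueError: matmul: Input operand 1 has a mismatch in its core dimension 0, with gufunc signature (n?,k),(k,m?)->(n?,m?) (size 2 is different from 1)
```

```bash
sed -i "s/d=w if 0 else v\[0\]/d=w[0]/" h.py
cat > plan.py <<'E'
import sys
from h import *
from scipy.spatial.transform import Rotation as R
def plan(x,y,z,psi):
    "print tool-axes rotation and shift to world target (mm, tool-x heading deg)"
    o=status.observe(); q=o['tcp_rot']; Rc=R.from_quat(np.r_[q[1:],q[0]]); p=o['position']
    Rt=R.from_euler('z',psi,degrees=True)*R.from_euler('x',180,degrees=True)
    d=Rc.inv().apply(np.array([x,y,z])/1000-p); r=(Rc.inv()*Rt).as_rotvec()
    print('t',round(o['time_s'],1),'at',(p*1000).round(1),'rot',r.round(4),'shift',d.round(4))
if __name__=='__main__': plan(*map(float,sys.argv[1:5]))
E
cat > look.py <<'E'
from h import *
def look(f=None,A=(165,140,420,290)):
    f=f or grab_frame('top')
    for P in parts(f,A,.009):
        m=P.mean(0); n,s,a=rect(P/1000)
        if m[0]>530 and m[1]<320: continue
        if max(s)<52: print('wheel',n,s)
        elif max(s)<80: print('washer',washer(ray(f,proj(f,np.c_[P/1000,P[:,0]*0+.009]),.006)*1000))
        else:
            h=P[P[:,1]>m[1]+3]; print('key',n,s,a,'xmin/max',P.min(0).round(),P.max(0).round())
if __name__=='__main__': look()
E
python3 - <<'E'
from h import *; from look import look
look()
f=grab_frame('top');s=grab_frame('scene')
for a,b in(((545,210),(549,104)),((462,190),(373,157))):
    M=[];c=[]
    for g,uv in((f,a),(s,b)):
        d=g['R'].T@np.linalg.inv(g['mtx'])@[*uv,1];d/=np.linalg.norm(d);Q=np.eye(3)-np.outer(d,d);M.append(Q);c.append(Q@(-g['R'].T@g['t']))
    print(np.linalg.solve(sum(M),sum(c)))
E
python3 plan.py 430 180 230 91.7
```

```text
key [562.1 410.9] [91.6 36.2] 86.4 xmin/max [544. 365.] [582. 457.]
wheel [449.3 377.1] [45.3 45.3]
wheel [466.8 244.8] [45.1 45.7]
wheel [470.1 108.8] [45.8 45. ]
washer (array([448.7, 441. ]), np.float64(-22.2), np.float64(70.4), np.float64(37.9))
washer (array([456.6, 307.6]), np.float64(17.0), np.float64(73.6), np.float64(38.3))
washer (array([464.9, 176.3]), np.float64(-15.2), np.float64(70.6), np.float64(38.2))
[ 0.38738752 -0.09836048  0.20487083]
[0.53912797 0.00220255 0.05577059]
t 0.3 at [ 265.7 -537.8  229.4] rot [-3.0000e-04 -3.0000e-04 -1.1417e+00] shift [ 4.652e-01 -5.708e-01 -4.000e-04]
```

Run:
```python
from h import *
f=grab_frame('top');s=grab_frame('scene')
a=cv2.resize(f['frame'][70:290,400:560],None,fx=2.5,fy=2.5,interpolation=cv2.INTER_CUBIC);b=cv2.resize(s['frame'][0:220,400:560],None,fx=2.5,fy=2.5,interpolation=cv2.INTER_CUBIC)
cv2.imwrite('pics/b.png',np.hstack([a,b])[:,:,::-1])
d=lambda g,uv:g['R'].T@np.linalg.inv(g['mtx'])@[*uv,1]
n=np.cross(d(f,(462,190)),d(f,(540,210)));c0=-f['R'].T@f['t'];c1=-s['R'].T@s['t']
for uv in((450,98),(500,62),(530,35),(555,15)):
    v=d(s,uv);print(uv,(c1+v*(n@(c0-c1))/(n@v)).round(3))
print(proj(f,[status.observe()['position'],[0,0,0]]),proj(s,[status.observe()['position']]))
```

```text
(450, 98) [ 0.471 -0.126  0.174]
(500, 62) [ 0.43  -0.206  0.239]
(530, 35) [ 0.406 -0.245  0.288]
(555, 15) [ 0.387 -0.279  0.322]
[[969.09281565 383.5722946 ]
 [470.26663402 540.25146852]] [[663.85655407  55.54841182]]
```

View pics/b.png

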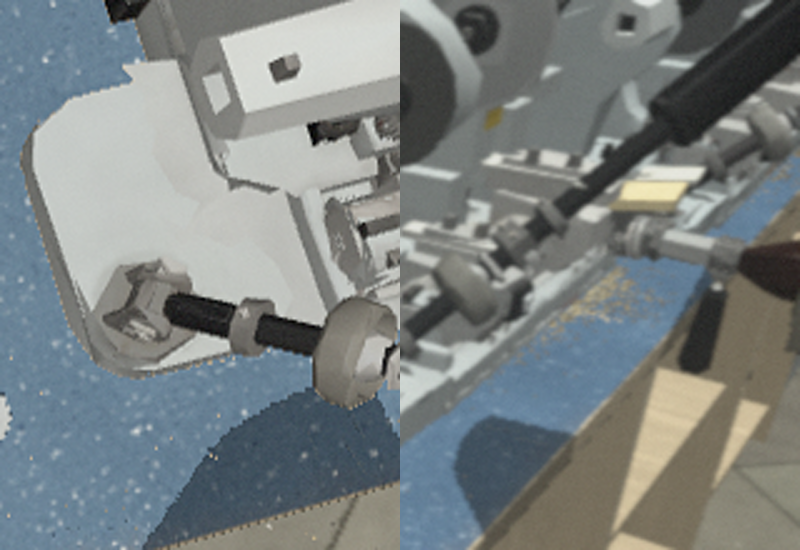

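The lever and knob on the machine lie between start and work, rising towards (.39,-.28,.32). I'll retract radially, raise, then sweep close to the base.

```bash
python3 jog.py '[[0,0,0,0,-0.06,0,0.05],[0,0,0,0,-0.12,0,0.05],[0,0,0,0,-0.18,0,0.05],[0,0,0,0,-0.22,0,0.05],[0,0,0,0,-0.22,-0.03,0.05]]'; python3 jog.py '[[0,0,0,0,0,-0.05,0.05],[0,0,0,0,0,-0.1,0.05],[0,0,0,0,0,-0.14,0.05]]'; python3 plan.py 357 -130 400 60; python3 plan.py 350 140 400 91.7
```

```text
time_s: 1.08
position: [0.1667, -0.3365, 0.2561]
tcp_rot: [-0.003, 0.974, 0.227, -0.0]
ft_force: [0.5, -0.6, 1.4]
gripper_width: 0.0513
grip_force: 0.0
time_s: 1.45
position: [0.1683, -0.3407, 0.4021]
tcp_rot: [0.001, 0.974, 0.227, 0.0]
ft_force: [0.5, -0.7, -0.1]
gripper_width: 0.0502
grip_force: 0.0
t 1.4 at [ 168.3 -340.7  402.1] rot [ 0.0021  0.0009 -0.5884] shift [ 0.2625 -0.1054  0.0018]
t 1.4 at [ 168.3 -340.7  402.1] rot [ 0.0018  0.0015 -1.1417] shift [ 0.3758 -0.3505  0.0012]
```

```bash
python3 jog.py '[[0,0,-0.12,0.053,-0.021,0,0.05],[0,0,-0.24,0.105,-0.042,0,0.05],[0,0,-0.36,0.158,-0.063,0,0.05],[0,0,-0.48,0.21,-0.084,0,0.05],[0,0,-0.588,0.2625,-0.1054,0,0.05]]'; python3 plan.py 380 150 400 91.7
```

```text
time_s: 2.08
position: [0.3579, -0.1283, 0.4]
tcp_rot: [0.001, 0.865, 0.501, 0.0]
ft_force: [1.2, -0.3, -0.2]
gripper_width: 0.0499
grip_force: 0.0
t 2.1 at [ 357.9 -128.3  400. ] rot [ 1.300e-03  5.000e-04 -5.501e-01] shift [ 2.525e-01 -1.192e-01 -2.000e-04]
```

```bash
python3 jog.py '[[0,0,-0.14,0.063,-0.03,0,0.05],[0,0,-0.28,0.126,-0.06,0,0.05],[0,0,-0.42,0.189,-0.09,0,0.05],[0,0,-0.55,0.2525,-0.1192,0,0.05]]'; python3 plan.py 540 213 300 91.7
```

```text
time_s: 2.58
position: [0.3772, 0.1213, 0.4]
tcp_rot: [0.0, 0.696, 0.718, 0.001]
ft_force: [1.5, -0.3, -0.4]
gripper_width: 0.0498
grip_force: 0.0
t 2.6 at [377.2 121.3 400. ] rot [ 0.0015 -0.0001  0.0008] shift [0.0867 0.1654 0.1003]
```

```bash
python3 jog.py '[[0,0,0,0.02,0.053,0.03,0.05],[0,0,0,0.04,0.107,0.06,0.05],[0,0,0,0.058,0.162,0.1,0.05],[0,0,0,0.058,0.162,0.1,0.05]]'
python3 - <<'E'
from h import *
f=grab_frame('wrist');cv2.imwrite('pics/w.png',f['frame'][:,:,::-1]);print((-f['R'].T@f['t']),f['R'].round(3),f['mtx'][0])
E
```

```text
time_s: 3.08
position: [0.5379, 0.1818, 0.2941]
tcp_rot: [-0.002, 0.698, 0.716, -0.004]
ft_force: [-1.0, -1.9, -0.8]
gripper_width: 0.05
grip_force: 0.0
[0.53611536 0.25081119 0.4492674 ] [[ 1.     0.026 -0.008]
 [ 0.028 -0.967  0.252]
 [-0.001 -0.252 -0.968]] [352.77129305   0.         283.14991307]
```

View pics/w.png

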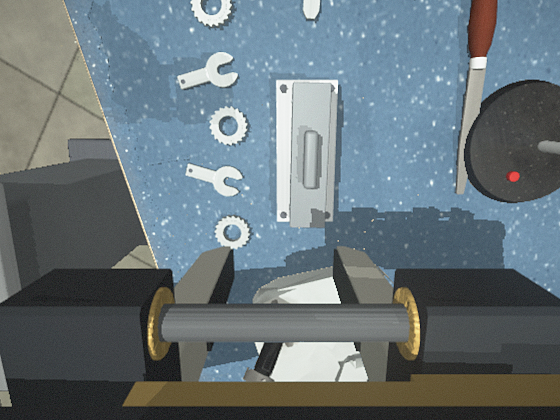

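The wrist view looks towards +y, with the fixture at (276–338, 80–225), the rib centred near (312,160), and the wheels and washers to the left. I'll compute rib and fixture positions from both views.

```bash
python3 - <<'E'
from h import *
w=grab_frame('wrist');f=grab_frame('top')
print('rib',ray(w,(311.5,159.5),.085),ray(f,(330.8,171.7),.085))
for g,roi in((w,(262,70,350,232)),(f,(265,150,392,215))):
    P=parts(g,roi,.022,vmin=140)[0]; r=cv2.minAreaRect(P.astype(np.float32)); print(r)
print('fix corners w (z22)',ray(w,[(276,80),(338,80),(276,221)],.022).round(4))
E
python3 plan.py 563 213 180 91.7
```

```text
rib [[0.56385711 0.21333353]] [[0.56212331 0.21336129]]
((560.4292602539062, 210.09567260742188), (70.4703369140625, 174.73606872558594), 1.4493348598480225)
((561.0201416015625, 226.53448486328125), (72.99122619628906, 144.09686279296875), 1.7902899980545044)
fix corners w (z22) [[0.5239 0.2962]
 [0.5947 0.298 ]
 [0.5274 0.1286]]
t 3.2 at [537.7 181.3 300.1] rot [-0.0003  0.0001 -0.0036] shift [0.0311 0.0262 0.1201]
```

```bash
python3 jog.py '[[0,0,0,0.031,0.0262,0.05,0.05],[0,0,0,0.031,0.0262,0.11,0.05],[0,0,0,0.031,0.0262,0.17,0.05],[0,0,0,0.031,0.0262,0.22,0.05],[0,0,0,0.031,0.0262,0.22,0.05]]' 40; python3 plan.py 563 213 79 91.6; python3 jog.py '[[0,0,0,0,0,0,0],[0,0,0,0,0,0,0],[0,0,0,0,0,0,0],[0,0,0,0,0,-0.01,0],[0,0,0,0,0,-0.04,0]]';  python3 plan.py 665 213 140 91.6
```

```text
time_s: 3.85
position: [0.5604, 0.212, 0.0779]
tcp_rot: [-0.001, 0.698, 0.716, -0.002]
ft_force: [-0.4, -0.8, -0.1]
gripper_width: 0.0501
grip_force: 0.0
t 3.9 at [560.4 212.   77.9] rot [-0.0051  0.0014 -0.0022] shift [ 0.0009  0.0026 -0.0011]
time_s: 4.47
position: [0.5617, 0.2126, 0.1186]
tcp_rot: [-0.001, 0.698, 0.716, -0.002]
ft_force: [0.2, 0.6, -1.3]
gripper_width: 0.0134
grip_force: 40.0
t 4.5 at [561.7 212.6 118.6] rot [-0.004   0.001  -0.0019] shift [-0.0023  0.1032 -0.0218]
```

```bash
python3 jog.py '[[0,0,0,0,0,-0.04,0],[0,0,0,0,0.05,-0.04,0],[0,0,0,0,0.105,-0.02,0],[0,0,0,0,0.106,0.02,0],[0,0,0,0,0.106,0.055,0]]'; python3 plan.py 668 213 57 91.6
```

```text
time_s: 5.1
position: [0.6703, 0.2157, 0.0639]
tcp_rot: [0.0, 0.698, 0.716, 0.0]
ft_force: [-7.3, 1.4, 59.5]
gripper_width: 0.0134
grip_force: 40.0
t 5.1 at [670.3 215.7  63.9] rot [ 0.0006 -0.     -0.0024] shift [-0.0026 -0.0024  0.0069]
```

```bash
python3 jog.py '[[0,0,0,0,0,-0.003,0],[0,0,0,0,0,-0.003,0]]'
python3 - <<'E'
from h import *
s=grab_frame('scene');f=grab_frame('top')
a=cv2.resize(s['frame'][100:260,180:340],(560,560),interpolation=cv2.INTER_CUBIC)
cv2.imwrite('pics/c.png',a[:,:,::-1])
E
```

```text
time_s: 5.35
position: [0.6695, 0.2159, 0.0684]
tcp_rot: [0.0, 0.698, 0.716, 0.0]
ft_force: [0.3, 1.0, -1.4]
gripper_width: 0.0136
grip_force: 39.9
```

View pics/c.png

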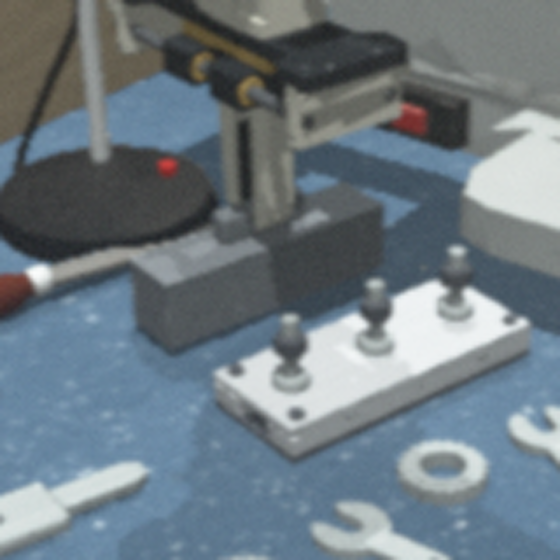

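The cover hangs level just above the bench behind the fixture, with nothing under it (it slipped a few mm in the grip). I'll lower it gently and release.

```bash
python3 jog.py '[[0,0,0,0,0,0.001,0],[0,0,0,0,0,0.002,0],[0,0,0,0,0,0.0025,0],[0,0,0,0,0,0.0025,0.05],[0,0,0,0,0,0.0025,0.05]]'; python3 jog.py '[[0,0,0,0,0,-0.05,0.06],[0,0,0,0,0,-0.11,0.07],[0,0,0,0,-0.06,-0.16,0.07],[0,0,0,0,-0.12,-0.16,0.07],[0,0,0,0.0,-0.18,-0.16,0.07]]'; python3 plan.py 440 213 240 91.6;python3 look.py
```

```text
time_s: 6.08
position: [0.6695, 0.2159, 0.0655]
tcp_rot: [0.0, 0.698, 0.716, 0.0]
ft_force: [-0.7, 0.4, -0.3]
gripper_width: 0.0292
grip_force: 0.0
time_s: 6.7
position: [0.4962, 0.2115, 0.2269]
tcp_rot: [0.001, 0.698, 0.716, 0.002]
ft_force: [-0.6, 0.5, 0.1]
gripper_width: 0.0697
grip_force: 0.0
t 6.7 at [496.2 211.5 226.9] rot [ 0.0035 -0.0012 -0.0022] shift [ 0.003  -0.0561 -0.0133]
key [562.  410.9] [91.6 36.1] 86.4 xmin/max [544. 365.] [582. 457.]
wheel [449.3 377.2] [45.2 44.9]
wheel [467.1 245.3] [43.9 46.2]
washer (array([448.8, 441.1]), np.float64(-22.2), np.float64(70.4), np.float64(37.7))
washer (array([459.5, 308.5]), np.float64(16.7), np.float64(70.5), np.float64(38.1))
```

```bash
python3 jog.py '[[0,0,0,0.05,-0.012,0,0.07],[0,0,0,0.1,-0.03,0,0.07],[0,0,0,0.165,-0.05,0.02,0.07],[0,0,0,0.165,-0.051,0.06,0.07],[0,0,0,0.165,-0.051,0.1,0.07]]'; python3 plan.py 449.3 377.2 13 91.6;python3 look.py
python3 - <<'E'
from h import *
f=grab_frame('top')
r=[cv2.minAreaRect(P.astype(np.float32)) for P in parts(f,(265,140,395,215),.022,vmin=165)];print(r)
cv2.imwrite('pics/d.png',cv2.resize(f['frame'][100:220,260:400],None,fx=5,fy=5,interpolation=cv2.INTER_CUBIC)[:,:,::-1])
E
```

```text
time_s: 7.38
position: [0.4412, 0.3765, 0.1244]
tcp_rot: [0.0, 0.697, 0.717, 0.001]
ft_force: [0.4, 0.9, -0.4]
gripper_width: 0.0699
grip_force: 0.0
t 7.4 at [441.2 376.5 124.4] rot [ 0.0011 -0.0009  0.0005] shift [0.0004 0.008  0.1114]
[((545.7474365234375, 226.00714111328125), (95.8718032836914, 57.135196685791016), 41.83330535888672), ((580.6953735351562, 146.8207244873047), (36.319183349609375, 31.845027923583984), 0.8466343283653259)]
```

View pics/d.png

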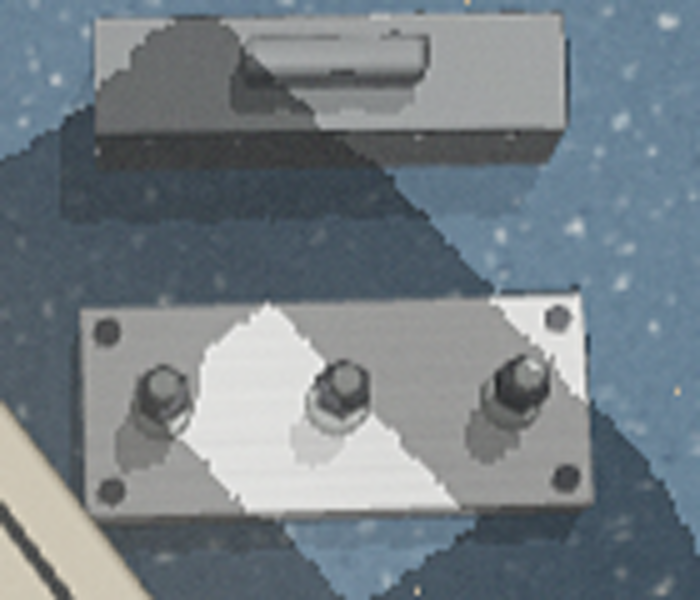

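The cover stands on the bench, clear. The fixture's screws are at crop px (107,332), (558,318), (111,490), (566,478), and the stud tops at (165,383), (348,377), (530,370).

Run:
```python
from h import *
f=grab_frame('top')
c=lambda L:(np.array(L)+.5)/5-.5+[260,100]
S=ray(f,c([(107,332),(558,318),(111,490),(566,478)]),.022);print('screws',S.round(4),S.mean(0),np.degrees(np.arctan2(-(S[0]-S[1])[0],(S[0]-S[1])[1])))
T=ray(f,c([(165,383),(348,377),(530,370)]),.058);print('studs',T.round(4))
C=ray(f,c([(80,310),(580,292),(92,515),(592,503)]),.022);print('corn',C.round(4),C.mean(0))
w=grab_frame('wrist');P=parts(w,(0,0,560,420),.01,vmin=140);print([rect(p/1000) for p in P])
cv2.imwrite('pics/e.png',w['frame'][:,:,::-1])
```

```text
screws [[0.5867 0.29  ]
 [0.5912 0.1396]
 [0.5332 0.2889]
 [0.5369 0.1385]] [0.56200539 0.21424633] 1.7281364993883659
studs [[0.5612 0.2717]
 [0.563  0.2134]
 [0.5652 0.1553]]
corn [[0.5942 0.299 ]
 [0.6001 0.1319]
 [0.5249 0.2951]
 [0.5285 0.1301]] [0.56192629 0.21406422]
[(array([560.1, 410.3]), array([90.4, 36.2]), 87.5), (array([430.3, 447.4]), array([37.6, 69.3]), 67.6), (array([448.1, 376.8]), array([45.3, 45.3]), 26.2), (array([508.7, 509.4]), array([24.7, 24.7]), 33.5), (array([452.2, 311.3]), array([46.7, 32.4]), 1.6), (array([465.5, 240.8]), array([44.9, 36.7]), 1.7), (array([537.5, 236. ]), array([19.1, 32.2]), 0.6), (array([420.1, 301.4]), array([32.6, 14.8]), 2.4), (array([447. , 519.8]), array([16.2, 10.5]), 15.5), (array([597.9, 522.9]), array([26. ,  7.5]), 1.4)]
```

```bash
python3 jog.py '[[0,0,0,0.0004,0.0075,0.04,0.07],[0,0,0,0.0004,0.0075,0.08,0.07],[0,0,0,0.0004,0.0075,0.111,0.07],[0,0,0,0.0004,0.0075,0.111,0.05],[0,0,0,0.0004,0.0075,0.111,0.04]]' 50; python3 plan.py 449 377.2 13 91.7; python3 jog.py '[[0,0,0,0,0,0,0.03],[0,0,0,0,0,0,0.03],[0,0,0,0,0,-0.03,0.03],[0,0,0,0,0,-0.06,0.03],[0,0,0,0,0,-0.06,0.03]]';  python3 plan.py 560.5 271.8 73 91.7
python3 - <<'E'
from h import *
w=grab_frame('wrist');cv2.imwrite('pics/e.png',w['frame'][:,:,::-1]);
E
```

```text
time_s: 8.2
position: [0.4511, 0.3766, 0.017]
tcp_rot: [0.0, 0.698, 0.716, 0.002]
ft_force: [-0.4, 0.6, 0.2]
gripper_width: 0.0546
grip_force: 0.0
t 8.2 at [451.1 376.6  17. ] rot [ 0.0032 -0.0022 -0.0041] shift [ 0.0006 -0.0021  0.004 ]
time_s: 8.82
position: [0.4516, 0.3773, 0.0782]
tcp_rot: [0.001, 0.698, 0.716, 0.004]
ft_force: [0.8, 0.1, -1.2]
gripper_width: 0.0441
grip_force: 50.0
t 8.8 at [451.6 377.3  78.2] rot [ 0.0061 -0.004  -0.0036] shift [-0.1083  0.1061  0.0054]
```

View pics/e.png

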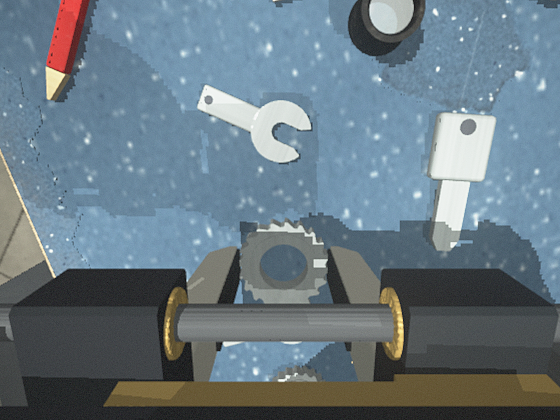

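The wheel is gripped level with its bore centred near px (284,263). The key is at (455,180) and washer at (275,125), both untouched. I'll get the wheel centre from the bore and then move above stud 3.

```bash
python3 - <<'E'
from h import *
w=grab_frame('wrist');g=cv2.cvtColor(w['frame'],cv2.COLOR_RGB2GRAY)
print(ray(w,[(284,263),(284,245)],status.observe()['position'][2]-.007), status.observe()['position'])
b=cv2.resize(w['frame'][215:345,220:350],None,fx=4,fy=4,interpolation=cv2.INTER_CUBIC);cv2.imwrite('pics/g.png',b[:,:,::-1])
E
python3 jog.py '[[0,0,0,-0.02,0.02,-0.03,0.03],[0,0,0,-0.06,0.06,-0.03,0.03],[0,0,0,-0.1,0.1,-0.03,0.03],[0,0,0,-0.1083,0.1061,-0.025,0.03],[0,0,0,-0.1083,0.1061,-0.025,0.03]]'; python3 plan.py 560.5 271.8 73 91.7
python3 - <<'E'
from h import *
w=grab_frame('wrist');b=cv2.resize(w['frame'][200:350,200:370],None,fx=4,fy=4,interpolation=cv2.INTER_CUBIC);cv2.imwrite('pics/g2.png',b[:,:,::-1]); cv2.imwrite('pics/wA.png',w['frame'][:,:,::-1])
E
```

```text
[[0.44957002 0.37712374]
 [0.44931935 0.38660076]] [0.44938167 0.3757457  0.07435951]
time_s: 9.55
position: [0.5569, 0.2691, 0.0967]
tcp_rot: [-0.001, 0.698, 0.716, -0.002]
ft_force: [0.1, 0.8, -0.8]
gripper_width: 0.0435
grip_force: 50.0
t 9.6 at [556.9 269.1  96.7] rot [-0.0036  0.0009 -0.0053] shift [0.0026 0.0038 0.0237]
```

View pics/g2.png

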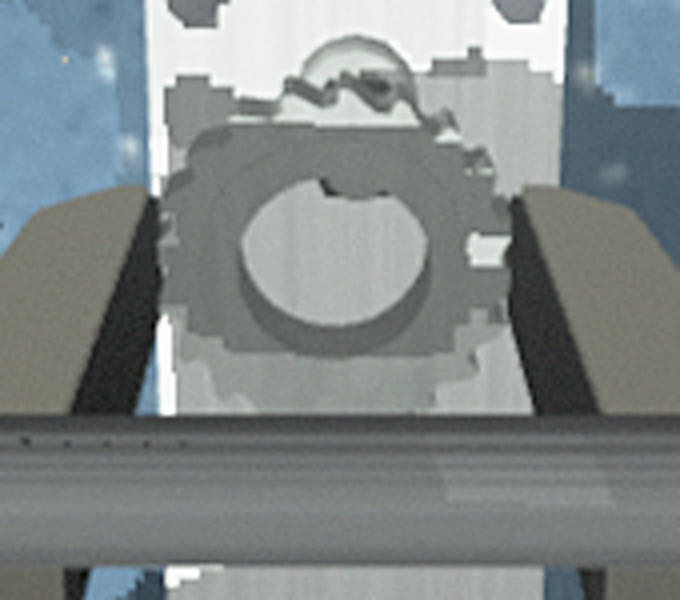

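The bore's top rim in the crop spans x 242–428, y 178–353, which puts its centre at wrist px (283.7,266.3). Next I settle the arm, then align.

```bash
python3 jog.py '[[0,0,0,0.0016,0.0036,-0.015,0.03],[0,0,0,0.0016,0.0036,-0.015,0.03],[0,0,0,0.0016,0.0036,-0.015,0.03]]'
python3 - <<'E'
from h import *
w=grab_frame('wrist');z=status.observe()['position']
h=cv2.cvtColor(w['frame'],cv2.COLOR_RGB2GRAY)
print(z,ray(w,(283.7,266.3),z[2]-.0034)); cv2.imwrite('pics/wB.png',w['frame'][:,:,::-1])
f=grab_frame('top');cv2.imwrite('pics/tB.png',f['frame'][:,:,::-1])
E
python3 plan.py 560.5 270.8 73 91.7
```

```text
time_s: 9.98
position: [0.5616, 0.2726, 0.1148]
tcp_rot: [0.0, 0.697, 0.717, 0.001]
ft_force: [-0.5, 0.2, -0.4]
gripper_width: 0.0438
grip_force: 50.0
[0.56138673 0.27232856 0.11427837] [[0.56056741 0.27352977]]
t 10.1 at [561.3 272.1 114. ] rot [ 0.      0.     -0.0031] shift [-0.0012 -0.0008  0.041 ]
```

```bash
python3 jog.py '[[0,0,-0.003,-0.0014,-0.001,0.02,0.03],[0,0,-0.003,-0.0014,-0.001,0.041,0.03],[0,0,-0.003,-0.0014,-0.001,0.05,0.03],[0,0,-0.003,-0.0014,-0.001,0.055,0.03],[0,0,-0.003,-0.0014,-0.001,0.06,0.03]]'; python3 plan.py 560.4 270.6 36 91.7
```

```text
time_s: 10.7
position: [0.5609, 0.2704, 0.0539]
tcp_rot: [0.0, 0.697, 0.717, 0.0]
ft_force: [-0.7, -0.2, -0.3]
gripper_width: 0.0432
grip_force: 50.0
t 10.7 at [560.9 270.4  53.9] rot [ 0.0004 -0.0002 -0.0007] shift [ 0.0002 -0.0005  0.0179]
```

```bash
python3 jog.py '[[0,0,0,0.0002,-0.0003,0.006,0.03],[0,0,0,0.0002,-0.0003,0.011,0.03],[0,0,0,0.0002,-0.0003,0.015,0.03],[0,0,0,0.0002,-0.0003,0.0175,0.03],[0,0,0,0.0002,-0.0003,0.0175,0.03]]'; python3 plan.py 560.4 270.6 36 91.7
```

```text
time_s: 11.32
position: [0.5604, 0.2707, 0.0388]
tcp_rot: [-0.0, 0.697, 0.717, 0.0]
ft_force: [-9.3, -3.2, 17.0]
gripper_width: 0.0433
grip_force: 50.0
t 11.3 at [560.4 270.7  38.8] rot [ 0.0001 -0.0001 -0.0005] shift [-0.0001 -0.      0.0028]
```

```bash
python3 jog.py '[[0,0,0,-0.0004,-0.001,-0.0005,0.03],[0,0,0,-0.0004,-0.001,0.0005,0.03],[0,0,0,-0.0004,-0.001,0.001,0.03]]'; python3 plan.py 560.4 270.6 36 91.7
```

```text
time_s: 11.7
position: [0.5604, 0.2707, 0.0387]
tcp_rot: [0.0, 0.697, 0.717, 0.001]
ft_force: [-10.7, -3.3, 22.9]
gripper_width: 0.0436
grip_force: 50.0
t 11.7 at [560.4 270.7  38.7] rot [ 0.0021 -0.0009 -0.0005] shift [-0.0001  0.      0.0027]
```

```bash
python3 jog.py '[[0,0,0,0,0,0,0.06],[0,0,0,0,0,0,0.06],[0,0,0,0,0,-0.05,0.06],[0,0,0,-0.03,-0.05,-0.08,0.06],[0,0,0,-0.07,-0.10,-0.08,0.06]]'
python3 - <<'E'
from h import *
f=grab_frame('top');s=grab_frame('scene')
for g,c in((f,(.5604,.2718,.032)),(f,(.5604,.2718,.058)),(s,(.5604,.2718,.032))): print(proj(g,c))
a=cv2.resize(f['frame'][150:215,265:330],(520,520),interpolation=cv2.INTER_CUBIC)
p=proj(s,(.5604,.2718,.035))[0].astype(int);b=cv2.resize(s['frame'][p[1]-30:p[1]+30,p[0]-16:p[0]+16],(280,520),interpolation=cv2.INTER_CUBIC)
cv2.imwrite('pics/i.png',np.hstack([a,b])[:,:,::-1])
E
```

```text
time_s: 12.32
position: [0.4659, 0.2002, 0.1181]
tcp_rot: [0.001, 0.696, 0.718, 0.002]
ft_force: [-0.1, -1.2, 1.2]
gripper_width: 0.0601
grip_force: 0.0
[[292.18552729 180.16057365]]
[[292.5230535  176.69213138]]
[[261.81953558 204.94523046]]
```

View pics/i.png

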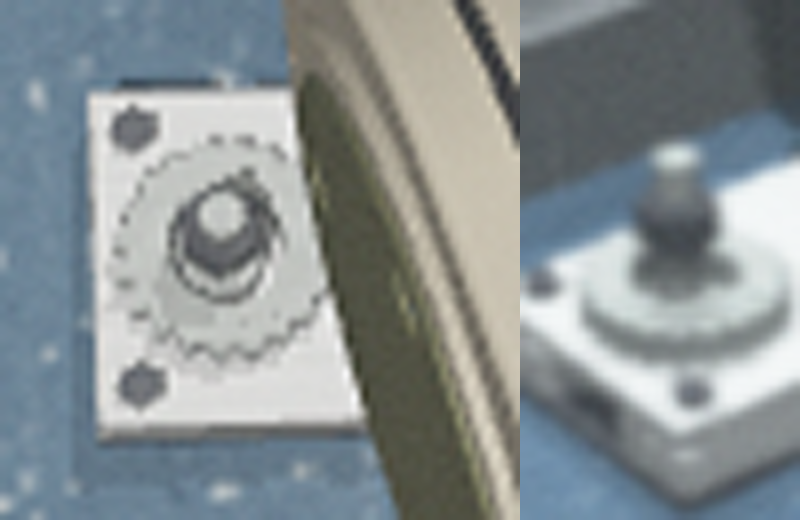

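The wheel lies flat on its seat around nut 3; its rim is at crop (110–345, 135–365). I'll go to wheel 2 next.

```bash
python3 - <<'E'
from h import *
w=grab_frame('wrist')
for P in parts(w,(0,0,560,260),.008): n,s,a=rect(P/1000);print(n,s) if max(s)<52 and min(s)>40 else 0
E
python3 look.py; python3 plan.py 466.9 245 13 91.7
```

```text
[465.8 243.9] [45.8 45.5]
key [562.1 410.9] [91.6 36.2] 86.4 xmin/max [544. 365.] [582. 457.]
wheel [467.3 244.7] [44.4 45.8]
washer (array([448.8, 441.1]), np.float64(-22.1), np.float64(70.4), np.float64(37.7))
washer (array([456.5, 307.7]), np.float64(16.9), np.float64(73.6), np.float64(38.1))
t 12.5 at [463.6 199.3 115. ] rot [-0.0002  0.     -0.0015] shift [0.0456 0.0046 0.102 ]
```

```bash
python3 jog.py '[[0,0,0,0.0455,0.0046,0.03,0.065],[0,0,0,0.0455,0.0046,0.07,0.065],[0,0,0,0.0455,0.0046,0.1,0.065],[0,0,0,0.0455,0.0046,0.1,0.065],[0,0,0,0.0455,0.0046,0.1,0.065]]'; python3 jog.py '[[0,0,0,0,0,0,0.03],[0,0,0,0,0,0,0.03],[0,0,0,0,0,0,0.03],[0,0,0,0,0,0,0.03]]' 55; python3 jog.py '[[0,0,0,0,0,-0.04,0.03],[0,0,0,0,0,-0.08,0.03],[0,0,0,0,0,-0.095,0.03],[0,0,0,0,0,-0.095,0.03]]';  python3 plan.py 561.6 213.2 110 91.7
```

```text
time_s: 13.15
position: [0.4689, 0.2461, 0.0158]
tcp_rot: [0.0, 0.697, 0.717, 0.0]
ft_force: [1.1, 0.4, 0.3]
gripper_width: 0.0649
grip_force: 0.0
time_s: 13.65
position: [0.4682, 0.2457, 0.016]
tcp_rot: [0.0, 0.697, 0.717, 0.0]
ft_force: [-0.6, -0.8, 4.2]
gripper_width: 0.0438
grip_force: 57.9
time_s: 14.15
position: [0.4685, 0.2458, 0.1109]
tcp_rot: [0.0, 0.697, 0.717, 0.001]
ft_force: [0.4, -0.1, -1.5]
gripper_width: 0.0435
grip_force: 57.9
t 14.2 at [468.5 245.8 110.9] rot [ 0.0017 -0.0006 -0.0007] shift [-0.0353  0.0921  0.001 ]
```

```bash
cat > bore.py <<'E'
from h import *
w=grab_frame('wrist');p=status.observe()['position']
h=cv2.cvtColor(w['frame'],cv2.COLOR_RGB2HSV);m=((h[...,1]>60)).astype(np.uint8);m[:225]=0;m[300:]=0;m[:,:240]=0;m[:,325:]=0
n,l,s,c=cv2.connectedComponentsWithStats(m)
for i in range(1,n):
    if s[i][4]>250 and abs(c[i][0]-284)<12:
        x,y,W,H,a=s[i]; u=x+W/2-.5
        # upper limb = top rim, lower limb = bottom rim (far wall)
        top=ray(w,(u,y),p[2]-.005); bot=ray(w,(u,y+H),p[2]-.015); print(s[i],'centre-tcp mm',((top+bot)/2-p[:2])*1000)
E
python3 bore.py
```

```text
[ 260  247   46   33 1072] centre-tcp mm [[-0.60474188 -0.79320593]]
```

```bash
python3 jog.py '[[0,0,0,-0.015,0.04,0,0.03],[0,0,0,-0.035,0.085,0,0.03],[0,0,0,-0.0345,0.0917,0,0.03],[0,0,0,-0.0345,0.0917,0,0.03],[0,0,0,-0.0345,0.0917,0,0.03]]'; python3 plan.py 561.2 214 55 91.7
```

```text
time_s: 14.82
position: [0.559, 0.214, 0.1092]
tcp_rot: [-0.001, 0.697, 0.718, -0.001]
ft_force: [-0.2, 0.7, -1.1]
gripper_width: 0.0435
grip_force: 57.9
t 14.8 at [559.  214.  109.2] rot [-0.0023  0.0004  0.    ] shift [-0.0001  0.0023  0.0542]
```

```bash
python3 jog.py '[[0,0,0,0,0.0009,0.03,0.03],[0,0,0,0,0.0009,0.045,0.03],[0,0,0,0,0.0009,0.053,0.03],[0,0,0,0,0.0009,0.058,0.03],[0,0,0,0,0.0009,0.058,0.03]]'; python3 plan.py 561.2 214 38.5 91.7
```

```text
time_s: 15.45
position: [0.5616, 0.2139, 0.0526]
tcp_rot: [0.0, 0.697, 0.717, 0.0]
ft_force: [-0.1, 0.8, -0.8]
gripper_width: 0.0436
grip_force: 57.9
t 15.4 at [561.6 213.9  52.6] rot [ 0.0002 -0.0001 -0.0006] shift [ 0.0001 -0.0004  0.0141]
```

```bash
python3 jog.py '[[0,0,0,0,-0.0004,0.006,0.03],[0,0,0,0,-0.0004,0.01,0.03],[0,0,0,0,-0.0004,0.013,0.03],[0,0,0,0,-0.0004,0.0145,0.03],[0,0,0,0,-0.0004,0.0145,0.03]]'; python3 plan.py 561.2 214 38.5 91.7
```

```text
time_s: 16.08
position: [0.5611, 0.2138, 0.038]
tcp_rot: [-0.0, 0.697, 0.717, -0.0]
ft_force: [-1.5, -1.1, 0.4]
gripper_width: 0.0435
grip_force: 57.9
t 16.1 at [561.1 213.8  38. ] rot [-0.0001 -0.     -0.0007] shift [ 0.0002  0.0001 -0.0005]
```

```bash
python3 jog.py '[[0,0,0,0,0,0.0005,0.06],[0,0,0,0,0,0.0005,0.06],[0,0,0,0,0,-0.06,0.06],[0,0,0,-0.04,-0.05,-0.07,0.06],[0,0,0,-0.08,-0.10,-0.07,0.06]]'
python3 - <<'E'
from h import *
w=grab_frame('wrist');f=grab_frame('top')
for g in (f,): 
  for P in parts(g,(340,200,420,270),.008): n,s,a=rect(P/1000);print(n,s)
P=[rect(p/1000) for p in parts(f,(265,140,395,215),.032,vmin=185)];print(P)
E
python3 plan.py 470.4 109 16 91.7
```

```text
time_s: 16.7
position: [0.4671, 0.1329, 0.1099]
tcp_rot: [0.001, 0.696, 0.718, 0.002]
ft_force: [0.1, -0.5, -0.0]
gripper_width: 0.0602
grip_force: 0.0
[449.2 175.7] [35.7 67.6]
[451.8 103.1] [42.4 22.7]
[(array([559.5, 217.2]), array([ 69.6, 161.8]), 1.6)]
t 16.8 at [459.7 130.3 104.9] rot [-0.0071  0.0019 -0.0019] shift [-0.0214  0.0108  0.0889]
```

Run:
```python
from h import *
s=grab_frame('scene')
for P in parts(s,(280,180,400,270),.008,amin=60): n,S,a=rect(P/1000);print(n,S)
```

```text
[577.9 180.4] [ 79.3 138.4]
[436.3 304.9] [69.2 32.5]
[445.2 185.5] [37.  71.7]
```

```bash
python3 jog.py '[[0,0,0,-0.04,-0.03,-0.04,0.065],[0,0,0,-0.09,-0.06,-0.09,0.065],[0,0,0,-0.09,-0.06,-0.09,0.065]]'; python3 look.py;python3 - <<'E'
from h import *
f=grab_frame('wrist');s=grab_frame('scene')
for g,r in((f,(0,0,560,250)),(s,(280,180,400,270))):
  for P in parts(g,r,.008,amin=60): print(*rect(P/1000)[:2])
cv2.imwrite('pics/j.png',np.vstack([s['frame'][150:300,200:420],f['frame'][0:250,100:320]])[:,:,::-1])
E
```

```text
time_s: 17.23
position: [0.4109, 0.0404, 0.2016]
tcp_rot: [0.002, 0.697, 0.717, 0.002]
ft_force: [0.4, 0.6, -0.1]
gripper_width: 0.0649
grip_force: 0.0
key [562.1 410.9] [91.6 36.2] 86.5 xmin/max [544. 365.] [582. 457.]
wheel [470.5 108.7] [44.9 45.9]
washer (array([448.8, 441.1]), np.float64(-22.2), np.float64(70.4), np.float64(37.7))
washer (array([464.9, 176.3]), np.float64(-15.3), np.float64(70.6), np.float64(38.3))
washer (array([456.5, 307.7]), np.float64(16.9), np.float64(73.6), np.float64(38.2))
[599.1  25.2] [206.6  82.4]
[567.7 174.1] [74.3 87.7]
[135.6  43.6] [ 38.1 143.1]
[445.2 179.8] [38.3 70.1]
[468.9 108.3] [46.2 45.5]
[558.7  -9.2] [35.4 15.7]
[150.5 152.7] [ 8.1 10.1]
[520.3  36.7] [26.7  7.2]
[564.7 214.4] [ 5.8 11.6]
[578.4 179.6] [ 77.3 134.8]
[436.6 304.7] [68.7 32.1]
[442.2 181.3] [37.8 70.5]
[470.4 105.6] [43.3 44.6]
```

```bash
python3 plan.py 470.9 109 90 91.7; python3 jog.py '[[0,0,0,0.03,0.025,0.04,0.065],[0,0,0,0.07,0.058,0.09,0.065],[0,0,0,0.07,0.058,0.11,0.065],[0,0,0,0.07,0.058,0.11,0.065]]'; python3 plan.py 470.9 109 15 91.7
```

```text
t 17.4 at [410.1  41.8 198.3] rot [ 0.002  -0.0004 -0.0017] shift [0.0654 0.0624 0.1084]
time_s: 17.88
position: [0.4619, 0.1145, 0.0834]
tcp_rot: [-0.003, 0.696, 0.718, -0.003]
ft_force: [0.4, -0.6, -0.1]
gripper_width: 0.0648
grip_force: 0.0
t 17.9 at [461.9 114.5  83.4] rot [-0.0086  0.0006  0.0016] shift [-0.0058  0.0094  0.0683]
```

```bash
python3 jog.py '[[0,0,0,-0.0046,0.0044,0.02,0.065],[0,0,0,-0.0046,0.0044,0.055,0.065],[0,0,0,-0.0046,0.0044,0.0725,0.065],[0,0,0,-0.0046,0.0044,0.0725,0.065],[0,0,0,-0.0046,0.0044,0.0725,0.065]]'; python3 jog.py '[[0,0,0,0,0,0,0.03],[0,0,0,0,0,0,0.03],[0,0,0,0,0,0,0.03],[0,0,0,0,0,0,0.03]]' 55; python3 jog.py '[[0,0,0,0,0,-0.04,0.03],[0,0,0,0,0,-0.08,0.03],[0,0,0,0,0,-0.095,0.03],[0,0,0,0,0,-0.095,0.03],[0,0,0,0,0,-0.095,0.03]]';  python3 plan.py 563 155.2 110 91.7; python3 bore.py
```

```text
time_s: 18.5
position: [0.4705, 0.109, 0.0167]
tcp_rot: [0.001, 0.697, 0.717, 0.001]
ft_force: [-0.3, -0.3, 0.1]
gripper_width: 0.065
grip_force: 0.0
time_s: 19.0
position: [0.4701, 0.1089, 0.0161]
tcp_rot: [0.0, 0.697, 0.717, 0.001]
ft_force: [-0.9, 0.0, 5.6]
gripper_width: 0.0435
grip_force: 55.0
time_s: 19.62
position: [0.4682, 0.1087, 0.1084]
tcp_rot: [-0.001, 0.697, 0.717, -0.001]
ft_force: [-0.8, 0.4, -1.2]
gripper_width: 0.0438
grip_force: 55.0
t 19.6 at [468.2 108.7 108.4] rot [-0.0029  0.0003 -0.0007] shift [ 0.0438  0.0961 -0.0019]
[ 260  245   46   36 1225] centre-tcp mm [[-1.47848083 -0.40458772]]
```

```bash
python3 jog.py '[[0,0,0,0.02,0.04,0,0.03],[0,0,0,0.0442,0.085,0,0.03],[0,0,0,0.0442,0.0955,0,0.03],[0,0,0,0.0442,0.0955,0,0.03],[0,0,0,0.0442,0.0955,0,0.03]]'; python3 jog.py '[[0,0,0,0,0,0,0.03]]'; python3 plan.py 563.1 155.6 55 91.7
```

```text
time_s: 20.3
position: [0.5624, 0.1552, 0.1096]
tcp_rot: [-0.0, 0.697, 0.717, -0.001]
ft_force: [-0.2, 0.1, -1.1]
gripper_width: 0.0438
grip_force: 55.0
time_s: 20.42
position: [0.5629, 0.1554, 0.1104]
tcp_rot: [-0.0, 0.697, 0.717, -0.0]
ft_force: [0.6, -0.4, -0.7]
gripper_width: 0.0437
grip_force: 55.0
t 20.4 at [562.9 155.4 110.4] rot [-0.0002  0.     -0.001 ] shift [0.0002 0.0002 0.0554]
```

```bash
python3 jog.py '[[0,0,0,0,0,0.03,0.03],[0,0,0,0,0,0.046,0.03],[0,0,0,0,0,0.054,0.03],[0,0,0,0,0,0.058,0.03],[0,0,0,0,0,0.058,0.03]]'; python3 plan.py 563 155.6 38.3 91.7
```

```text
time_s: 21.05
position: [0.5639, 0.1558, 0.0527]
tcp_rot: [0.0, 0.697, 0.717, 0.0]
ft_force: [-0.3, -0.4, -1.2]
gripper_width: 0.044
grip_force: 55.0
t 21.1 at [563.9 155.8  52.7] rot [ 0.0004 -0.0001 -0.0007] shift [-0.0002 -0.0009  0.0144]
```

```bash
python3 jog.py '[[0,0,0,0,-0.0009,0.006,0.03],[0,0,0,0,-0.0009,0.01,0.03],[0,0,0,0,-0.0009,0.013,0.03],[0,0,0,0,-0.0009,0.0145,0.03],[0,0,0,0,-0.0009,0.0145,0.03]]'; python3 plan.py 563 155.6 38.5 91.7
```

```text
time_s: 21.68
position: [0.5627, 0.1557, 0.0382]
tcp_rot: [-0.0, 0.697, 0.717, -0.0]
ft_force: [-3.1, -1.5, 3.5]
gripper_width: 0.0441
grip_force: 55.0
t 21.7 at [562.7 155.7  38.2] rot [-0.0004  0.0001 -0.0007] shift [-0.0001  0.0003 -0.0003]
```

```bash
python3 jog.py '[[0,0,0,0,0,0.0002,0.06],[0,0,0,0,0,0.0002,0.06],[0,0,0,0,0,-0.06,0.06],[0,0,0,0,-0.05,-0.08,0.04],[0,0,0,0,-0.10,-0.08,0.04]]'; python3 jog.py '[[0,0,-0.18,0.005,-0.01,0,0.04],[0,0,-0.36,0.01,-0.02,0,0.04],[0,0,-0.54,0.02,-0.03,0,0.04],[0,0,-0.72,0.028,-0.035,0,0.04],[0,0,-0.9,0.028,-0.035,0,0.04]]'; python3 plan.py 424.2 187.5 60 164.8; python3 look.py
```

```text
time_s: 22.3
position: [0.4639, 0.1532, 0.1205]
tcp_rot: [0.001, 0.697, 0.717, 0.002]
ft_force: [-0.6, 0.2, 0.7]
gripper_width: 0.0445
grip_force: 0.0
time_s: 22.92
position: [0.4268, 0.1804, 0.118]
tcp_rot: [0.0, 0.312, 0.95, 0.0]
ft_force: [-0.3, 0.7, 0.5]
gripper_width: 0.04
grip_force: 0.0
t 22.9 at [426.8 180.4 118. ] rot [ 5.000e-04  3.000e-04 -3.698e-01] shift [0.0063 0.0042 0.058 ]
key [562.1 410.9] [91.6 36.3] 86.4 xmin/max [544. 365.] [581. 457.]
washer (array([448.8, 441.1]), np.float64(-22.1), np.float64(70.4), np.float64(37.7))
washer (array([459.4, 308.6]), np.float64(16.9), np.float64(70.6), np.float64(38.2))
```

```bash
python3 jog.py '[[0,0,-0.18,0.0055,0.0025,0.02,0.04],[0,0,-0.36,0.0055,0.0025,0.05,0.04],[0,0,-0.37,0.0055,0.0025,0.058,0.04],[0,0,-0.37,0.0055,0.0025,0.058,0.04]]' 40; python3 plan.py 424.2 187.5 12.5 164.8
```

```text
time_s: 23.48
position: [0.4238, 0.185, 0.0597]
tcp_rot: [-0.001, 0.138, 0.99, -0.0]
ft_force: [0.5, 0.0, 0.7]
gripper_width: 0.0398
grip_force: 0.0
t 23.5 at [423.8 185.   59.7] rot [-0.0006 -0.001  -0.0116] shift [0.0002 0.0026 0.0472]
```

```bash
python3 jog.py '[[0,0,-0.0116,0.0002,0.0022,0.03,0.04],[0,0,-0.0116,0.0002,0.0022,0.046,0.04],[0,0,-0.0116,0.0002,0.0022,0.047,0.04],[0,0,-0.0116,0.0002,0.0022,0.047,0.04]]'; python3 jog.py '[[0,0,0,0,0,0,0],[0,0,0,0,0,0,0],[0,0,0,0,0,0,0],[0,0,0,0,0,-0.02,0],[0,0,0,0,0,-0.036,0]]' 45;python3 jog.py '[[0,0,0,0,0,0,0],[0,0,0,0,0,0,0]]'
python3 - <<'E'
from h import *
f=grab_frame('top');z=status.observe()['position'][2]
cv2.imwrite('pics/k.png',cv2.resize(f['frame'][150:290,300:440],None,fx=4,fy=4)[:,:,::-1])
w=grab_frame('wrist');cv2.imwrite('pics/kw.png',w['frame'][:,:,::-1])
E
python3 plan.py 520 157 46 181.7
```

```text
time_s: 23.98
position: [0.4251, 0.1874, 0.0137]
tcp_rot: [0.0, 0.13, 0.991, 0.0]
ft_force: [0.5, -0.0, -0.6]
gripper_width: 0.0401
grip_force: 0.0
time_s: 24.6
position: [0.4245, 0.1873, 0.0496]
tcp_rot: [0.0, 0.13, 0.992, -0.0]
ft_force: [-0.4, 0.7, -1.2]
gripper_width: 0.015
grip_force: 45.0
time_s: 24.85
position: [0.4244, 0.1872, 0.0486]
tcp_rot: [-0.0, 0.13, 0.992, -0.0]
ft_force: [-0.0, -0.1, -0.9]
gripper_width: 0.0151
grip_force: 45.0
t 24.9 at [423.9 187.1  48.1] rot [-0.0005 -0.0011 -0.2899] shift [-0.1006 -0.0044  0.002 ]
```

View pics/k.png

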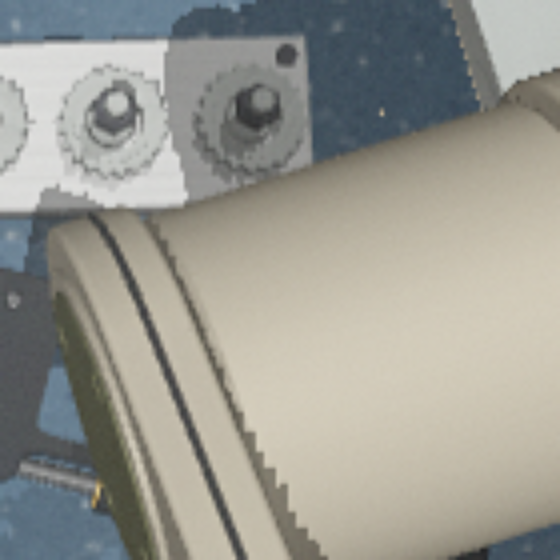

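Wheels 2 and 1 sit flat round their nuts (crop (113,115) and (255,110)); the held washer is hidden by the wrist. I'll line up with stud 1.

```bash
python3 plan.py 475 152.6 47.5 181.7; python3 jog.py '[[0,0,-0.15,-0.02,0.012,0,0],[0,0,-0.29,-0.04,0.022,0,0],[0,0,-0.29,-0.0403,0.0203,0,0],[0,0,-0.29,-0.0403,0.0203,0,0]]';python3 plan.py 475 152.6 47.5 181.7;python3 plan.py 520.6 153.9 47.5 181.7
```

```text
t 24.9 at [423.9 187.1  48.1] rot [-0.0005 -0.0011 -0.2899] shift [-0.0582 -0.0202  0.0006]
time_s: 25.45
position: [0.4675, 0.1961, 0.048]
tcp_rot: [-0.001, -0.013, 1.0, -0.0]
ft_force: [-0.3, 0.7, 0.1]
gripper_width: 0.0146
grip_force: 45.0
t 25.4 at [467.5 196.1  48. ] rot [-0.0006 -0.002  -0.0029] shift [-0.0064 -0.0437  0.0005]
t 25.4 at [467.5 196.1  48. ] rot [-0.0006 -0.002  -0.0029] shift [-0.052  -0.0436  0.0004]
```

```bash
python3 jog.py '[[0,0,-0.003,0,-0.02,0,0],[0,0,-0.003,-0.003,-0.0437,0,0],[0,0,-0.003,-0.0064,-0.0437,0,0],[0,0,-0.003,-0.0064,-0.0437,0,0]]';python3 plan.py 520.6 153.9 47.5 181.7
```

```text
time_s: 25.95
position: [0.4761, 0.1534, 0.0489]
tcp_rot: [-0.0, -0.016, 1.0, 0.0]
ft_force: [-1.1, -0.1, 0.6]
gripper_width: 0.0149
grip_force: 45.0
t 25.9 at [476.1 153.4  48.9] rot [ 0.0004 -0.      0.0017] shift [-0.0445 -0.0009  0.0014]
```

```bash
python3 jog.py '[[0,0,0,-0.012,-0.0007,0.001,0],[0,0,0,-0.024,-0.0007,0.001,0],[0,0,0,-0.032,-0.0007,0.001,0],[0,0,0,-0.032,-0.0007,0.001,0]]';python3 plan.py 520.6 153.9 47.5 181.7
```

```text
time_s: 26.45
position: [0.5091, 0.1535, 0.0478]
tcp_rot: [0.0, -0.016, 1.0, 0.0]
ft_force: [0.4, 0.6, 0.4]
gripper_width: 0.0147
grip_force: 45.0
t 26.4 at [509.1 153.5  47.8] rot [0.    0.    0.003] shift [-0.0115 -0.      0.0003]
```

```bash
python3 jog.py '[[0,0,0,-0.004,0,0,0],[0,0,0,-0.008,0,0,0],[0,0,0,-0.0105,0,0,0],[0,0,0,-0.0115,0,0,0],[0,0,0,-0.0115,0,0,0]]'; python3 jog.py '[[0,0,0,-0.001,0,0,0],[0,0,0,-0.002,0,0,0]]';python3 plan.py 520.6 153.9 47.5 181.7
```

```text
time_s: 27.08
position: [0.5199, 0.1538, 0.0479]
tcp_rot: [-0.0, -0.016, 1.0, 0.0]
ft_force: [0.6, 0.6, -0.7]
gripper_width: 0.0147
grip_force: 45.0
time_s: 27.32
position: [0.5219, 0.1538, 0.0479]
tcp_rot: [-0.0, -0.016, 1.0, -0.0]
ft_force: [0.2, 0.1, -0.6]
gripper_width: 0.0149
grip_force: 45.0
t 27.3 at [521.9 153.8  47.9] rot [-0.     -0.      0.0032] shift [0.0013 0.0001 0.0004]
```

```bash
python3 jog.py '[[0,0,0,-0.0007,0,0,0],[0,0,0,-0.0013,0,0,0]]'; python3 jog.py '[[0,0,0,-0.0007,0,0,0],[0,0,0,-0.0013,0,0,0]]';  python3 jog.py '[[0,0,0,0,0,0,0]]'
```

```text
time_s: 27.58
position: [0.5226, 0.1538, 0.0476]
tcp_rot: [-0.001, -0.016, 1.0, -0.0]
ft_force: [-2.7, -0.5, 0.5]
gripper_width: 0.0149
grip_force: 45.0
time_s: 27.82
position: [0.5229, 0.1538, 0.0472]
tcp_rot: [-0.002, -0.016, 1.0, -0.0]
ft_force: [-7.8, -0.3, 1.6]
gripper_width: 0.0146
grip_force: 45.0
time_s: 27.95
position: [0.5229, 0.1538, 0.0471]
tcp_rot: [-0.002, -0.016, 1.0, -0.0]
ft_force: [-7.3, -0.4, 1.5]
gripper_width: 0.0147
grip_force: 45.0
```

```bash
python3 jog.py '[[0,0,0,0.002,0,0,0],[0,0,0,0.0031,0,0.001,0],[0,0,0,0.0031,0,0.0015,0],[0,0,0,0.0031,0,0.0015,0]]'; python3 jog.py '[[0,0,0,0,0,0,0.03],[0,0,0,0,0,0,0.03],[0,0,0,0,0,-0.03,0.03],[0,0,0,0.05,-0.01,-0.06,0.04],[0,0,0,0.1,-0.01,-0.06,0.04]]'; python3 plan.py 419.3 295.9 60 196.9
```

```text
time_s: 28.45
position: [0.5216, 0.1538, 0.0465]
tcp_rot: [0.0, -0.016, 1.0, 0.0]
ft_force: [0.6, 0.5, -1.1]
gripper_width: 0.0146
grip_force: 45.0
time_s: 29.08
position: [0.4228, 0.1405, 0.1088]
tcp_rot: [0.002, -0.016, 1.0, 0.0]
ft_force: [-0.3, 0.0, 1.2]
gripper_width: 0.0392
grip_force: 0.0
t 29.1 at [422.8 140.5 108.8] rot [ 1.000e-04  4.300e-03 -2.629e-01] shift [-0.0013  0.1554  0.0489]
```

```bash
python3 jog.py '[[0,0,-0.09,0,0.04,0,0.04],[0,0,-0.18,0,0.09,0,0.04],[0,0,-0.263,-0.001,0.14,0.02,0.04],[0,0,-0.263,-0.0013,0.1556,0.04,0.04],[0,0,-0.263,-0.0013,0.1556,0.047,0.04]]'; python3 jog.py '[[0,0,0,0,0,0,0.04],[0,0,0,0,0,0,0.04]]'; python3 plan.py 419.4 296.4 12.5 196.9;  python3 - <<'E'
from h import *
f=grab_frame('top')
p=proj(f,(.5625,.155,.038))[0];print(p)
cv2.imwrite('pics/l.png',cv2.resize(f['frame'][140:230,265:400],None,fx=5.5,fy=5.5,interpolation=cv2.INTER_CUBIC)[:,:,::-1])
E
```

```text
time_s: 29.7
position: [0.4168, 0.2966, 0.0581]
tcp_rot: [-0.001, -0.148, 0.989, -0.0]
ft_force: [-0.2, -0.9, 0.1]
gripper_width: 0.0398
grip_force: 0.0
time_s: 29.95
position: [0.4186, 0.2955, 0.0602]
tcp_rot: [0.0, -0.147, 0.989, 0.0]
ft_force: [0.7, 1.2, -0.1]
gripper_width: 0.0398
grip_force: 0.0
t 29.9 at [418.6 295.5  60.2] rot [ 0.0001  0.001  -0.0004] shift [-0.001   0.0007  0.0477]
[363.90371182 177.97823041]
```

View pics/l.png

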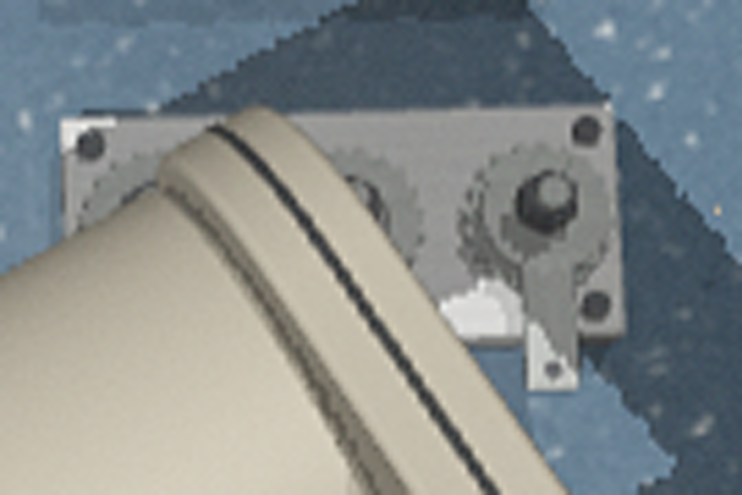

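Washer 1 is in under nut 1, straight: tail end at crop (553,390), stud top at (553,187).

```bash
python3 jog.py '[[0,0,0,-0.001,0.0005,0.03,0.04],[0,0,0,-0.001,0.0005,0.046,0.04],[0,0,0,-0.001,0.0005,0.047,0.04],[0,0,0,-0.001,0.0005,0.047,0.04]]'; python3 jog.py '[[0,0,0,0,0,0,0],[0,0,0,0,0,0,0],[0,0,0,0,0,0,0],[0,0,0,0,0,-0.02,0],[0,0,0,0,0,-0.035,0]]' 45;python3 jog.py '[[0,0,0,0,0,0,0],[0,0,0,0,0,0,0]]'; python3 plan.py 474 210.6 47.5 181.7
python3 - <<'E'
from h import *
f=grab_frame('top');c=lambda L:(np.array(L)+.5)/5.5-.5+np.array([265,140])
print(ray(f,c((553,390)),.038),ray(f,c((553,187)),.058))
E
```

```text
time_s: 30.5
position: [0.419, 0.2968, 0.0128]
tcp_rot: [0.0, -0.147, 0.989, 0.0]
ft_force: [-0.8, -1.2, -0.1]
gripper_width: 0.04
grip_force: 0.0
time_s: 31.12
position: [0.4188, 0.297, 0.0481]
tcp_rot: [0.0, -0.147, 0.989, 0.0]
ft_force: [0.6, 0.5, -0.5]
gripper_width: 0.0151
grip_force: 44.9
time_s: 31.38
position: [0.4185, 0.2968, 0.047]
tcp_rot: [-0.0, -0.147, 0.989, -0.0]
ft_force: [-0.2, -0.3, 0.5]
gripper_width: 0.0147
grip_force: 44.9
t 31.4 at [418.5 296.8  47. ] rot [-1.000e-04 -2.000e-04  2.661e-01] shift [-0.0279 -0.0986 -0.0005]
[[0.50883848 0.15444308]] [[0.56523067 0.15603896]]
```

```bash
python3 jog.py '[[0,0,0.13,0,-0.04,0,0],[0,0,0.266,-0.01,-0.08,0,0],[0,0,0.266,-0.0279,-0.0986,-0.0005,0],[0,0,0.266,-0.0279,-0.0986,-0.0005,0],[0,0,0.266,-0.0279,-0.0986,-0.0005,0]]';python3 plan.py 519.0 212 47.5 181.7
```

```text
time_s: 32.05
position: [0.4732, 0.2108, 0.0471]
tcp_rot: [-0.001, -0.015, 1.0, -0.0]
ft_force: [0.1, -0.2, 0.1]
gripper_width: 0.0152
grip_force: 44.9
t 32.0 at [473.2 210.8  47.1] rot [-0.0002 -0.0017  0.0001] shift [-0.0458 -0.0002 -0.0005]
```

```bash
python3 jog.py '[[0,0,0,-0.012,-0.0002,-0.0005,0],[0,0,0,-0.024,-0.0002,-0.0005,0],[0,0,0,-0.033,-0.0002,-0.0005,0],[0,0,0,-0.033,-0.0002,-0.0005,0]]'; python3 jog.py '[[0,0,0,-0.004,0,0,0],[0,0,0,-0.008,0,0,0],[0,0,0,-0.0115,0,0,0],[0,0,0,-0.013,0,0,0],[0,0,0,-0.014,0,0,0]]'; python3 plan.py 519.0 212 47.5 181.7
```

```text
time_s: 32.55
position: [0.508, 0.2116, 0.0484]
tcp_rot: [0.0, -0.015, 1.0, 0.0]
ft_force: [-0.0, -0.7, -1.0]
gripper_width: 0.0149
grip_force: 44.9
time_s: 33.17
position: [0.5205, 0.2119, 0.0481]
tcp_rot: [-0.001, -0.015, 1.0, -0.0]
ft_force: [-3.7, -0.9, 1.7]
gripper_width: 0.0149
grip_force: 44.9
t 33.2 at [520.5 211.9  48.1] rot [-0.0001 -0.0015  0.0002] shift [0.0015 0.0002 0.0006]
```

```bash
python3 jog.py '[[0,0,0,-0.0006,0,0,0],[0,0,0,-0.001,0,0,0],[0,0,0,-0.001,0,0,0]]'
```

```text
time_s: 33.55
position: [0.5207, 0.2119, 0.0478]
tcp_rot: [-0.001, -0.015, 1.0, -0.0]
ft_force: [-6.1, 1.3, 1.2]
gripper_width: 0.0154
grip_force: 44.9
```

```bash
python3 jog.py '[[0,0,0,0.002,0,0,0],[0,0,0,0.003,0,0.001,0],[0,0,0,0.003,0,0.0018,0],[0,0,0,0.003,0,0.0018,0]]'; python3 plan.py 519.1 212 46 181.7; python3 jog.py '[[0,0,0,0,0,0,0.03],[0,0,0,0,0,0,0.03],[0,0,0,0,0,-0.03,0.03],[0,0,0,0.05,0.01,-0.06,0.04],[0,0,0,0.1,0.05,-0.06,0.04]]'; python3 plan.py 410.1 457.5 60 157.8
```

```text
time_s: 34.05
position: [0.5193, 0.2118, 0.0466]
tcp_rot: [0.0, -0.015, 1.0, -0.0]
ft_force: [0.0, -0.0, -0.4]
gripper_width: 0.0152
grip_force: 44.9
t 34.0 at [519.3 211.8  46.6] rot [-0.0001  0.0003  0.    ] shift [0.0002 0.0002 0.0006]
time_s: 34.67
position: [0.4202, 0.2581, 0.1093]
tcp_rot: [0.002, -0.013, 1.0, 0.001]
ft_force: [0.5, 1.8, 0.7]
gripper_width: 0.0394
grip_force: 0.0
t 34.7 at [420.2 258.1 109.3] rot [0.0027 0.0041 0.4142] shift [0.005  0.1995 0.0497]
```

```bash
python3 jog.py '[[0,0,0.1,0.001,0.05,0,0.04],[0,0,0.2,0.002,0.1,0,0.04],[0,0,0.3,0.004,0.15,0,0.04],[0,0,0.414,0.005,0.199,0.02,0.04],[0,0,0.414,0.005,0.199,0.05,0.04]]'; python3 jog.py '[[0,0,0,0,0,0,0.04],[0,0,0,0,0,0,0.04]]'; python3 plan.py 410.1 457.2 12.5 157.9;  python3 - <<'E'
from h import *
f=grab_frame('top')
for P in parts(f,(255,140,392,230),.035): print(rect(P/1000))
E
```

```text
time_s: 35.3
position: [0.4081, 0.4608, 0.0574]
tcp_rot: [0.001, 0.19, 0.982, 0.002]
ft_force: [1.4, -0.1, 0.0]
gripper_width: 0.0405
grip_force: 0.0
time_s: 35.55
position: [0.4084, 0.4565, 0.0575]
tcp_rot: [0.0, 0.191, 0.982, 0.0]
ft_force: [-0.1, 1.1, -0.4]
gripper_width: 0.0398
grip_force: 0.0
t 35.5 at [408.4 456.5  57.5] rot [0.0004 0.0003 0.0012] shift [-0.0013  0.0012  0.045 ]
(array([552.2, 215.2]), array([ 87. , 165.7]), 0.7)
```

```bash
python3 jog.py '[[0,0,0,-0.0013,0.001,0.03,0.04],[0,0,0,-0.0013,0.001,0.044,0.04],[0,0,0,-0.0013,0.001,0.0445,0.04],[0,0,0,-0.0013,0.001,0.0445,0.04]]'; python3 jog.py '[[0,0,0,0,0,0,0],[0,0,0,0,0,0,0],[0,0,0,0,0,0,0],[0,0,0,0,0,-0.02,0],[0,0,0,0,0,-0.035,0]]' 45;python3 jog.py '[[0,0,0,0,0,0,0],[0,0,0,0,0,0,0]]'; python3 plan.py 472 268.8 47.5 181.7
```

```text
time_s: 36.1
position: [0.41, 0.4573, 0.013]
tcp_rot: [0.0, 0.191, 0.982, 0.0]
ft_force: [-0.3, -0.6, 0.3]
gripper_width: 0.0402
grip_force: 0.0
time_s: 36.72
position: [0.4101, 0.4576, 0.0491]
tcp_rot: [0.0, 0.191, 0.982, 0.001]
ft_force: [-0.1, -0.1, -0.2]
gripper_width: 0.0149
grip_force: 45.0
time_s: 36.98
position: [0.4096, 0.4572, 0.0473]
tcp_rot: [0.0, 0.191, 0.982, 0.0]
ft_force: [0.3, -0.7, 0.4]
gripper_width: 0.0148
grip_force: 45.0
t 37.0 at [409.6 457.2  47.3] rot [ 4.000e-04  3.000e-04 -4.139e-01] shift [-0.1284 -0.1513 -0.0002]
```

```bash
python3 jog.py '[[0,0,-0.14,-0.03,-0.035,0,0],[0,0,-0.28,-0.06,-0.075,0,0],[0,0,-0.414,-0.09,-0.115,0,0],[0,0,-0.414,-0.1283,-0.1513,0,0],[0,0,-0.414,-0.1283,-0.1513,0,0]]';python3 jog.py '[[0,0,0,0,0,0,0],[0,0,0,0,0,0,0]]';python3 plan.py 517.2 270 47.5 181.7
```

```text
time_s: 37.6
position: [0.4726, 0.2656, 0.0465]
tcp_rot: [-0.0, -0.013, 1.0, -0.001]
ft_force: [-0.9, 0.5, -1.0]
gripper_width: 0.0149
grip_force: 45.0
time_s: 37.85
position: [0.4712, 0.2697, 0.0468]
tcp_rot: [-0.0, -0.016, 1.0, 0.0]
ft_force: [0.3, 0.8, -0.1]
gripper_width: 0.0149
grip_force: 45.0
t 37.9 at [471.2 269.7  46.8] rot [ 0.0001 -0.0006  0.0014] shift [-0.046  -0.0012 -0.0008]
```

```bash
python3 jog.py '[[0,0,0,-0.012,-0.0012,-0.001,0],[0,0,0,-0.024,-0.0012,-0.001,0],[0,0,0,-0.033,-0.0012,-0.001,0],[0,0,0,-0.033,-0.0012,-0.001,0]]'; python3 jog.py '[[0,0,0,-0.004,0,0,0],[0,0,0,-0.008,0,0,0],[0,0,0,-0.0115,0,0,0],[0,0,0,-0.013,0,0,0],[0,0,0,-0.0145,0,0,0]]'; python3 plan.py 517.2 270 47.5 181.7
```

```text
time_s: 38.35
position: [0.5058, 0.2687, 0.0481]
tcp_rot: [0.0, -0.015, 1.0, 0.0]
ft_force: [-0.3, 0.5, -0.7]
gripper_width: 0.0151
grip_force: 45.0
time_s: 38.98
position: [0.5187, 0.2691, 0.0478]
tcp_rot: [-0.001, -0.015, 1.0, 0.0]
ft_force: [-5.7, 1.6, -0.1]
gripper_width: 0.0152
grip_force: 45.0
t 39.0 at [518.7 269.1  47.8] rot [ 0.     -0.0014  0.0002] shift [0.0015 0.001  0.0003]
```

```bash
python3 jog.py '[[0,0,0,0.002,0.0006,0,0],[0,0,0,0.0029,0.0006,0.001,0],[0,0,0,0.0029,0.0006,0.0015,0],[0,0,0,0.0029,0.0006,0.0015,0]]'; python3 plan.py 517.1 269.9 46 181.7; python3 jog.py '[[0,0,0,0,0,0,0.03],[0,0,0,0,0,0,0.03],[0,0,0,0,0,-0.03,0.03],[0,0,0,0.05,0.01,-0.08,0.04],[0,0,0,0.1,0.02,-0.1,0.04]]';  python3 jog.py '[[0,0,0,0.02,0.06,-0.05,0.04],[0,0,0,0.02,0.12,-0.1,0.04],[0,0,0,0.02,0.12,-0.1,0.04]]'; python3 look.py
python3 - <<'E'
from h import *
f=grab_frame('top')
cv2.imwrite('pics/m.png',cv2.resize(f['frame'][140:230,170:390],None,fx=3.6,fy=3.6,interpolation=cv2.INTER_CUBIC)[:,:,::-1])
E
```

```text
time_s: 39.48
position: [0.5165, 0.2694, 0.0466]
tcp_rot: [0.0, -0.015, 1.0, -0.0]
ft_force: [0.2, 0.1, -0.8]
gripper_width: 0.015
grip_force: 45.0
t 39.5 at [516.5 269.4  46.6] rot [-0.0001  0.0001  0.    ] shift [-0.0006  0.0005  0.0006]
time_s: 40.1
position: [0.4169, 0.2868, 0.1487]
tcp_rot: [0.001, -0.014, 1.0, 0.001]
ft_force: [0.2, 1.8, 0.7]
gripper_width: 0.0394
grip_force: 0.0
time_s: 40.48
position: [0.3927, 0.4084, 0.2496]
tcp_rot: [0.002, -0.016, 1.0, 0.001]
ft_force: [0.9, 0.2, -0.4]
gripper_width: 0.0396
grip_force: 0.0
key [563.6 412.1] [89.3 36. ] 89.9 xmin/max [546. 367.] [582. 457.]
```

View pics/m.png

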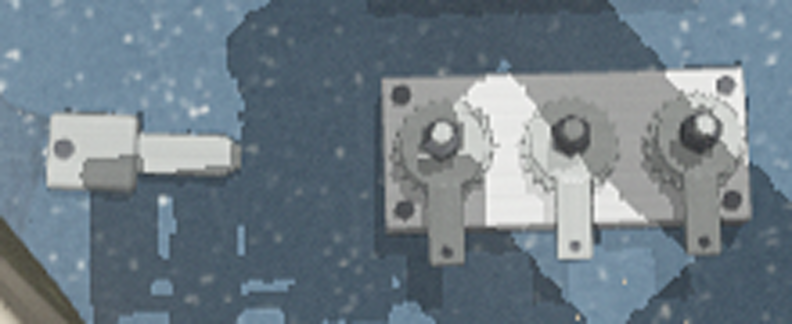

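All three washers stand under their nuts with tails towards the robot. The key lies unmoved: head at crop (47–137, 113–190), blade tip at (238,155). Key grip next.

```bash
python3 jog.py '[[0,0,0.18,0,0,0,0.06],[0,0,0.36,0,0,0,0.06],[0,0,0.54,0,0,0,0.06],[0,0,0.72,0,0,0,0.06],[0,0,0.9,0,0,0,0.06]]';python3 jog.py '[[0,0,0.18,0,0,0,0.06],[0,0,0.36,0,0,0,0.06],[0,0,0.54,0,0,0,0.06],[0,0,0.72,0,0,0,0.06],[0,0,0.765,0,0,0,0.06]]'; python3 look.py; python3 plan.py 563.6 434.9 60 86.4
```

```text
time_s: 41.2
position: [0.3928, 0.4045, 0.245]
tcp_rot: [-0.0, 0.425, 0.905, -0.001]
ft_force: [1.1, 0.2, 1.2]
gripper_width: 0.0598
grip_force: 0.0
time_s: 41.82
position: [0.3928, 0.4045, 0.245]
tcp_rot: [0.0, 0.731, 0.682, -0.001]
ft_force: [0.0, 0.4, -0.5]
gripper_width: 0.0601
grip_force: 0.0
key [567.2 415.6] [80.5 26.3] 81.8 xmin/max [552. 375.] [582. 457.]
t 41.9 at [392.8 404.5 245. ] rot [-0.0011  0.0015 -0.0064] shift [0.0424 0.1685 0.1848]
```

```bash
python3 jog.py '[[0,0,-0.006,0.01,0.05,0.03,0.06],[0,0,-0.006,0.02,0.1,0.07,0.06],[0,0,-0.006,0.03,0.15,0.12,0.06],[0,0,-0.006,0.0424,0.1685,0.17,0.06],[0,0,-0.006,0.0424,0.1685,0.184,0.06]]';python3 jog.py '[[0,0,0,0,0,0,0.06],[0,0,0,0,0,0,0.06]]';  python3 plan.py 563.6 434.9 13 86.4
python3 - <<'E'
from h import *
w=grab_frame('wrist')
for v in (80,110,140):
  for P in parts(w,(180,150,400,300),.009,vmin=v,amin=200): print(v,rect(P/1000),P.min(0),P.max(0))
s=grab_frame('scene')
for v in (90,140):
  for P in parts(s,(150,215,240,270),.009,vmin=v,amin=80): print('s',v,rect(P/1000),P.min(0),P.max(0))
E
```

```text
time_s: 42.5
position: [0.5617, 0.4338, 0.0541]
tcp_rot: [-0.001, 0.728, 0.686, -0.005]
ft_force: [-0.6, -0.5, -0.8]
gripper_width: 0.0602
grip_force: 0.0
time_s: 42.75
position: [0.5645, 0.438, 0.0657]
tcp_rot: [0.0, 0.727, 0.686, 0.002]
ft_force: [0.4, 0.1, 0.5]
gripper_width: 0.06
grip_force: 0.0
t 42.8 at [564.5 438.   65.7] rot [ 0.0032 -0.0024  0.005 ] shift [-0.0033 -0.0009  0.0526]
80 (array([562.1, 424.3]), array([62.6, 35.7]), 87.8) [544.14301531 392.65741496] [580.96862448 456.10220958]
80 (array([622.5, 409.2]), array([21.8, 50.2]), 24.3) [603.17610094 388.58379938] [637.79352458 428.33193418]
80 (array([504.2, 416.6]), array([45.1, 17.6]), 59.5) [492.50403783 396.66359017] [522.77558762 432.79984561]
110 (array([562.2, 424.3]), array([62.7, 35.5]), 88.0) [544.16991109 392.65741496] [580.84488693 456.10220958]
110 (array([622.8, 409.3]), array([21.3, 50.1]), 24.0) [603.65841151 388.58379938] [637.79352458 428.33193418]
110 (array([503.8, 416.4]), array([44.5, 17.2]), 59.4) [492.50403783 396.71287718] [521.92981108 432.79984561]
140 (array([562.4, 426.7]), array([26.1, 34. ]), 87.8) [545.04343705 413.13744352] [579.74341904 439.46347381]
140 (array([561.3, 403. ]), array([19.6, 17.8]), 86.6) [552.21943675 392.65741496] [570.38420391 413.13835701]
140 (array([562.9, 449.3]), array([11.3, 35. ]), 87.2) [545.44269811 443.99982361] [580.51565733 455.50363431]
s 90 (array([559.4, 409.8]), array([90.4, 41. ]), 88.7) [539.62736082 364.54272749] [580.78197065 455.44364396]
s 90 (array([620.8, 398. ]), array([26.7, 71.9]), 68.0) [590.44162255 375.16467806] [659.0127969  422.45172839]
```

```bash
python3 plan.py 563.3 434.8 13 87.2; python3 jog.py '[[0,0,-0.009,-0.002,-0.001,0.025,0.06],[0,0,-0.009,-0.002,-0.001,0.04,0.06],[0,0,-0.009,-0.002,-0.001,0.04,0.06],[0,0,-0.009,-0.002,-0.001,0.04,0.06]]'; python3 plan.py 563.3 434.8 12.8 87.2
```

```text
t 42.9 at [564.9 438.4  66.3] rot [ 0.0043 -0.0032 -0.0089] shift [-0.0039 -0.0016  0.0533]
time_s: 43.35
position: [0.563, 0.4357, 0.0235]
tcp_rot: [0.0, 0.724, 0.689, 0.001]
ft_force: [-0.5, 1.1, -0.2]
gripper_width: 0.0604
grip_force: 0.0
t 43.4 at [563.  435.7  23.5] rot [ 0.001  -0.0008 -0.0005] shift [-0.0009  0.0003  0.0107]
```

```bash
python3 jog.py '[[0,0,0,-0.0009,0.0003,0.007,0.05],[0,0,0,-0.0009,0.0003,0.0107,0.045],[0,0,0,-0.0009,0.0003,0.0107,0.03],[0,0,0,-0.0009,0.0003,0.0107,0.02],[0,0,0,-0.0009,0.0003,0.0107,0.02]]' 55; python3 jog.py '[[0,0,0,0,0,0,0.02],[0,0,0,0,0,0,0.02],[0,0,0,0,0,-0.005,0.02],[0,0,0,0,0,-0.005,0.02]]'; python3 plan.py 555.5 386 17.8 91.9
```

```text
time_s: 43.98
position: [0.5628, 0.4344, 0.0115]
tcp_rot: [0.0, 0.724, 0.689, -0.0]
ft_force: [0.8, 0.0, -0.8]
gripper_width: 0.0353
grip_force: 55.0
time_s: 44.48
position: [0.5631, 0.4346, 0.0172]
tcp_rot: [0.0, 0.724, 0.689, 0.0]
ft_force: [0.4, 0.7, -0.7]
gripper_width: 0.0351
grip_force: 55.0
t 44.5 at [563.1 434.6  17.2] rot [ 0.0006 -0.0004 -0.0826] shift [-0.0489 -0.0052 -0.0006]
```

```bash
python3 jog.py '[[0,0,-0.04,-0.02,-0.002,0,0.02],[0,0,-0.083,-0.04,-0.005,0,0.02],[0,0,-0.083,-0.0489,-0.0052,0.0002,0.02],[0,0,-0.083,-0.0489,-0.0052,0.0002,0.02],[0,0,-0.083,-0.0489,-0.0052,0.0002,0.02]]'; python3 plan.py 556.7 348 17 91.9
python3 - <<'E'
from h import *
f=grab_frame('top')
cv2.imwrite('pics/n.png',f['frame'][:,:,::-1])
for v in (90,140):
  for P in parts(f,(200,150,290,210),.012,vmin=v,amin=60): print(v,rect(P/1000),P.min(0),P.max(0))
E
```

```text
time_s: 45.1
position: [0.5554, 0.3865, 0.0167]
tcp_rot: [-0.0, 0.695, 0.719, 0.0]
ft_force: [0.8, 0.3, -1.5]
gripper_width: 0.0355
grip_force: 55.0
t 45.1 at [555.4 386.5  16.7] rot [ 0.0005 -0.0006  0.0001] shift [-0.0385 -0.     -0.0003]
90 (array([547.4, 394. ]), array([29.1, 66.3]), 17.1) [535.77373249 363.8385726 ] [569.26836222 425.93918647]
90 (array([557.7, 340.4]), array([19.4, 47.1]), 2.9) [547.47459113 317.09394863] [567.90413005 364.38993415]
90 (array([542.8, 287.2]), array([56.2, 21.6]), 2.5) [515.15891023 276.20980465] [570.41341731 298.69906688]
140 (array([552.4, 401.6]), array([11.3, 48.8]), 2.0) [545.94280692 377.12651273] [558.6179764  425.93918647]
140 (array([558.3, 324.6]), array([18.4, 14.2]), 0.1) [549.11672921 317.51351039] [567.47605873 331.76091507]
140 (array([537.6, 289.3]), array([16.3, 26.3]), 89.9) [524.47582528 281.21987098] [550.75734989 297.48638832]
```

```bash
python3 jog.py '[[0,0,0,-0.012,0.0003,0,0.02],[0,0,0,-0.022,0.0003,0,0.02],[0,0,0,-0.03,0.0003,0,0.02],[0,0,0,-0.036,0.0003,0,0.02]]'; python3 plan.py 557 340 17 91.9
```

```text
time_s: 45.65
position: [0.5569, 0.349, 0.0165]
tcp_rot: [0.0, 0.695, 0.719, -0.0]
ft_force: [0.6, -0.9, -1.3]
gripper_width: 0.0352
grip_force: 55.0
t 45.6 at [556.9 349.   16.5] rot [ 0.      0.     -0.0001] shift [-0.009  -0.0002 -0.0005]
```

```bash
python3 jog.py '[[0,0,0,-0.006,0,-0.0003,0.02],[0,0,0,-0.012,0,-0.0003,0.02],[0,0,0,-0.018,0,-0.0003,0.02],[0,0,0,-0.023,0,-0.0003,0.02]]' 60; python3 jog.py '[[0,0,0,-0.002,0,0,0.02],[0,0,0,-0.004,0,0,0.02],[0,0,0,-0.006,0,0,0.02]]'; python3 plan.py 557 318 17 91.9
```

```text
time_s: 46.15
position: [0.5575, 0.3267, 0.0168]
tcp_rot: [-0.0, 0.695, 0.719, 0.0]
ft_force: [-1.8, 2.2, -1.5]
gripper_width: 0.0354
grip_force: 60.0
time_s: 46.52
position: [0.5577, 0.3209, 0.0167]
tcp_rot: [-0.0, 0.695, 0.719, -0.0]
ft_force: [-1.1, 1.7, -1.7]
gripper_width: 0.0351
grip_force: 60.0
t 46.5 at [557.7 320.9  16.7] rot [-0.0001 -0.      0.0006] shift [-0.0028 -0.0008 -0.0003]
```

```bash
python3 jog.py '[[0,0,0,-0.001,0,0,0.02],[0,0,0,-0.002,0,0,0.02],[0,0,0,-0.003,0,0,0.02],[0,0,0,-0.004,0,0,0.02]]'; python3 jog.py '[[0,0,0,-0.001,0,0,0.02],[0,0,0,-0.002,0,0,0.02],[0,0,0,-0.003,0,0,0.02]]'
```

```text
time_s: 47.02
position: [0.5578, 0.3192, 0.017]
tcp_rot: [-0.001, 0.695, 0.719, 0.002]
ft_force: [-1.0, 14.2, -4.3]
gripper_width: 0.0352
grip_force: 59.9
time_s: 47.4
position: [0.5578, 0.3189, 0.0173]
tcp_rot: [-0.002, 0.695, 0.719, 0.003]
ft_force: [-0.4, 25.7, -6.8]
gripper_width: 0.035
grip_force: 60.0
```

```bash
python3 jog.py '[[0,0,0,0.002,0,0,0.02],[0,0,0,0.004,0,0,0.02],[0,0,0,0.004,0,0.001,0.02],[0,0,0,0.004,0,0.001,0.02]]'; python3 jog.py '[[0,0,0,0,0,0,0.055],[0,0,0,0,0,0,0.055],[0,0,0,0,0,0,0.055],[0,0,0,0,0,-0.05,0.055],[0,0,0,0,0,-0.1,0.055]]'; python3 jog.py '[[0,0,0,0.05,-0.03,-0.02,0.055],[0,0,0,0.1,-0.07,-0.05,0.055],[0,0,0,0.15,-0.12,-0.05,0.055],[0,0,0,0.2,-0.17,-0.05,0.055],[0,0,0,0.2,-0.17,-0.05,0.055]]'
python3 - <<'E'
from h import *
f=grab_frame('top');s=grab_frame('scene')
a=cv2.resize(f['frame'][140:230,240:390],(800,480),interpolation=cv2.INTER_CUBIC)[:,:520]
b=cv2.resize(s['frame'][160:250,215:268],(280,480),interpolation=cv2.INTER_CUBIC)
cv2.imwrite('pics/o.png',np.hstack([a,b])[:,:,::-1])
E
```

```text
time_s: 47.9
position: [0.5579, 0.3194, 0.0164]
tcp_rot: [-0.001, 0.695, 0.719, 0.001]
ft_force: [-2.4, 6.6, 0.8]
gripper_width: 0.0355
grip_force: 60.0
time_s: 48.52
position: [0.5571, 0.3172, 0.1159]
tcp_rot: [-0.0, 0.695, 0.719, -0.001]
ft_force: [-0.0, 0.9, 0.5]
gripper_width: 0.0547
grip_force: 0.0
time_s: 49.15
position: [0.3784, 0.5141, 0.166]
tcp_rot: [-0.0, 0.694, 0.72, 0.0]
ft_force: [0.3, 0.4, -0.7]
gripper_width: 0.0549
grip_force: 0.0
```

View pics/o.png

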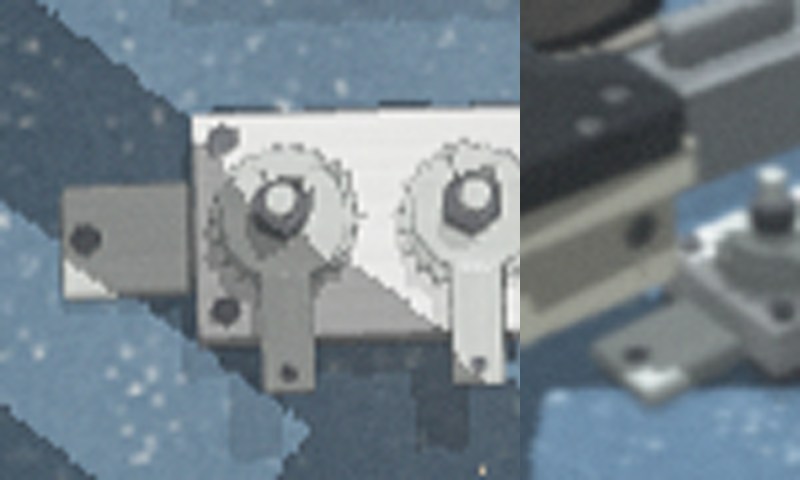

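The key head is flush against the end face (crop (63–190, 187–297)), and the washers and wheels are in place. The push ended on a firm stop of about 26 N. Handing in.

```bash
python3 -c "
from station import env, status, grab_frame
print(env.sign_off())"
```

```text
the job is handed in; nothing more can be done
None
```

The job is handed in at about 49 s of the 210 s allowed: the cover is off and on the bench, all three wheels are seated with C-washers in under their nuts, and the wedge key was pushed to a firm stop with its shoulder against the fixture end. The hand-in returned no verdict, so the judged result isn't known yet.

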